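# Fit a lamp insert into a lantern base and draw up the slim lock ring

## Robot

A 6-joint arm with a two-finger parallel gripper is mounted at the origin on the work surface. World frame = base frame: x ahead of the robot, y to its left, z up, the work surface at z = 0. Lengths are in m, angles in rad, forces in N, time in s.
With the tool pointing down it reaches from about 0.35 to 0.975 m from the base axis. Payload 4.9 kg.
Tool frame: the origin (TCP) lies on the centre line of the jaws, within the pads' length; the fingertips stand 11 mm ahead of it and the grasp point (between the pads) lies 8 mm behind it (manip.finger_overhang is the distance from the TCP to the fingertips, in m); y points along the fingers, z is the direction in which the jaws open and shut, and the axes are right-handed (so a half turn about y gives the same grasp; the last joint's range is limited). The gripper opens to 85 mm and grips with 20 to 120 N. Pads are 22 mm wide; open, the fingers measure 114 mm over their backs; the gripper's body (76 mm by 85 mm) begins 54 mm behind the grasp point. The pads swing forward as they close: fully open they stand 13 mm farther back than shut.
Start: joints at [-1.437, 0.053, 1.613, -0, 1.476, -0.119], TCP at [0.156, -0.605, 0.242] pointing down, gripper open.
Joint ranges: [-3.01, 3.01], [-1.01, 2.22], [0.06, 2.58], [-1.02, 4.17], [0.09, 2.62], [-3.14, 3.14]. Speed limits (rad/s): [2.57, 2.57, 3.14, 3.14, 3.14, 3.14].

## Interface

Orientations are given as a unit quaternion [w, x, y, z].
In Python, from plant import readout, cams, workorder, manip gives the robot as it stands.
- The arm moves only by the tool play_rows, never from a script. Its arguments are lists of equal length, an entry for each row: "slide": the shift along the tool's x, y, z in cm, a list of three; "yaw": the turn about the tool's y in degrees; "grip": the closure, from -1 (fully open) to 1 (shut), so that 0 is half open. In form: {"slide": [[x, y, z], ...], "yaw": [yaw, ...], "grip": [grip, ...]}. A call has 1 to 12 rows; each row shifts and turns the commanded pose from where the row before left it, along the tool's axes as they then stand; what a row does not reach is not made up. A row lasts 1/10 s, in which the tool goes at most 50 mm and 8.59 degrees, less where a joint would pass 70% of its speed; a pose out of reach is approached as far as the arm can. A call with a gripper value outside its range is refused whole. The fingers move at their own pace and stop on an object; the grip force is fixed at half the most. Time passes only in rows, so rows that do not move let the fingers close. It gives the time, the measured TCP pose, the force and the opening at its end, in the units of the state.
- readout.state(): the state, without advancing time (a new reading comes with each control period).
- cams.grab_frame(name): name is "side" or "top" or "wrist"; returns a dict with "image" (400x640x3 uint8, red, green, blue), "mtx" (3x3 intrinsics, pixels), "R" (3x3) and "t" (3): a world point X has camera coordinates R X + t; the wrist camera has in their place "mount" (4x4, takes a point from camera to tool coordinates, whose origin is the TCP and whose axes are the tool frame's). Camera axes: x right, y down, z forward; pixel columns grow to the right and rows downward; lengths in m; the calibration is good to about 2 mm. A picture is of the moment at which its call begins: read the wrist's pose just before it. There is no depth.
- workorder.job_done(): hands the job in, once; it reports no verdict.
The state is a dict: "time": time; "joint_pos": joint angles; "joint_vel": joint speeds; "joint_efforts": joint torques, N m; "tool_pos": TCP position; "tool_rot": TCP orientation; "contact_force": force on the tool from outside, world axes, zero at the start; "ft_torque": the same for the moment, N m; "gripper_width": opening from 0.0 (shut) to 1.0 (fully open).
Only numpy, scipy, OpenCV 4.12 (cv2) and the standard library are available. Lean on these libraries where they do the work, as an engineer would, in place of code of your own. Each camera call takes 0.05 s, during which the arm holds its last target.

## Task

Lower the loose lamp insert, plug down, gently into the socket on top of the lantern base until it is fully home, and let go of it. Then grip only the slim ribbed ring between the socket collar and the wide shoulder and turn it clockwise (seen from above) until it comes against its stop; draw it up snug, to about 0.7 N m, hold that for half a second without forcing it, and let go. Do not touch the collar or the shoulder while doing so, and leave the other things on the counter alone.

Things in the scene. Friction and masses are not known exactly. Their poses are not given: they have to be found in the camera images.
- lamp_mid (a point): Centre (half-way up, on the axis) of the loose lamp insert, which stands upright on the counter: 44 mm tall; lower 15 mm a steel plug of 34 mm diameter with a rounded foot, upper 29 mm a white cap of 30 mm diameter, the part to grip. z is its axis, up. About 80 g. Its plug foot is 22 mm below this point.
- lamp: The same lamp insert; origin at the centre of its foot.
- socket (a point): Centre of the floor of the round socket in the top of the lantern base, z up along the lantern's axis, 68 mm above the counter. Bore 37 mm diameter, 16 mm deep, so the plug has 1.5 mm to spare all round and, fully home, the foot rests on this floor and 28 mm of the lamp stand out above the collar. Fingers must hold the lamp in its top 24 mm to stay clear of the collar.
- ring_centre (a point): Centre of the slim lock ring, on the lantern's vertical axis, half-way up the ring, 59 mm above the counter. The ring is aluminium with fine ribs, 60 mm diameter, 14 mm tall; its underside is 2 mm above the shoulder, its top 2 mm below the collar. Round all over: it can be pinched across its diameter from above at any yaw, with the finger ends beside the ring and above the shoulder. A seated lamp reaches 53 mm above this point.
- lock_ring (a joint): Turn of the slim lock ring in rad, growing clockwise seen from above: starts between 0.2 and 0.8, its stop is at 1.40. It drags with about 0.12 N m and stays where it is left. Before this value moves, 0 to 0.3 rad of free play (a different, unmeasured amount each time, drag 0.06 N m) is taken up, so the ring must be turned by more than 1.40 minus the reading, at most 1.5 rad in all; regripping is allowed.
- seal (a joint): Elastic twist in rad, clockwise positive, of the stiff rubber seal on which the lock ring with its stop rides: torque on the ring divided by 40 N m/rad (0.7 N m gives 0.0175 rad, of the order of the reading's noise; over 0.030 the ring is being forced). Springs back to 0 when let go.
- lantern: Lantern base fixed to the counter: green round foot, 140 mm diameter, 30 mm tall, thin wire bail folded down round it; origin at the centre of its underside, z up.
- shoulder: Fixed wide green ring below the lock ring, 110 mm diameter, its top 50 mm above the counter; origin at the centre of its underside, 30 mm above the counter.
- collar: Fixed aluminium collar above the lock ring, 50 mm outer diameter, from 68 to 84 mm above the counter, with the socket in it; origin at its underside's centre.
- globe: Bystander: clear glass tube, 84 mm diameter, 85 mm tall, standing; origin at its underside's centre.
- tin: Bystander: tin can, 70 mm diameter, 85 mm tall; origin at its underside's centre.
- carton: Bystander: cardboard carton 90 x 120 x 70 mm; origin at its underside's centre.
- mug: Bystander: white mug, 80 mm diameter, 90 mm tall; origin at its underside's centre.
Things that resemble listed ones, but are neither listed nor needed, are in the scene too. There is more than one size of the lamp; the job needs the smaller. Of the things that look like the lantern, the smaller one is meant.

How it is judged:
On the way, in this order (a step that is already met when the one before it is completed fails the run):
1. the lamp insert is fully home in the socket, upright, and let go (horizontal distance between lamp_mid and socket below 0.004 m and z of lamp_mid in the frame of socket between 0.018 and 0.0245 m and angle between lamp_mid's own z axis and vertical below 0.1 rad and contact force between the fingers and lamp below 0.1 N), for 0.2 s.
2. the lock ring is against its stop and held snug there, with at least 0.4 N m (value of joint lock_ring above 1.37 rad and value of joint seal above 0.01 rad), for 0.2 s.
At the end, for the whole second after the job is handed in: The lamp stands at rest in the socket, released, within 4 mm of its axis, its foot within 2.5 mm of the socket floor, tilted less than 0.1 rad; the lock ring stays within 0.07 rad of its stop and no torque is on it (all of step 1 and linear speed of lamp below 0.02 m/s and value of joint lock_ring above 1.33 rad and value of joint seal below 0.01 rad); the robot touches nothing.
It fails at once if the lock ring is forced: more than 1.2 N m on it (value of joint seal above 0.03 rad or value of joint seal below -0.03 rad).
It fails at once if a neighbour of the lock ring (collar or shoulder) is touched by the robot with more than 2 N (contact force between any of the fingers, the arm and collar above 2 N or contact force between any of the fingers, the arm and shoulder above 2 N).
It fails at once if the lock ring is drawn up before the lamp is home (value of joint lock_ring above 1.2 rad and not (horizontal distance between lamp_mid and socket below 0.004 m and z of lamp_mid in the frame of socket between 0.018 and 0.0245 m and angle between lamp_mid's own z axis and vertical below 0.1 rad)).
It fails at once if the lamp is pushed or dropped onto the lantern with more than 25 N (contact force between lamp and lantern above 25 N).
It fails at once if a bystander is moved by more than 20 mm (distance of any of globe, tin, carton, mug from where it was at the start of the episode above 0.02 m).
It also fails if it takes over 64 s, if anything falls off the work surface, if the arm or the gripper's body presses on something with over 40 N, if the wrist force passes 120 N, or if a joint passes its speed limit or range.

## Working session

There is one attempt and no reset: what is moved stays moved. The work goes in short steps, Python scripts to look and compute and a tool call to move; the robot and the scene stay as the last step left them, time stands still between calls to the robot, and variables do not carry over. Pictures are saved under pics/ and viewed, and the job is handed in when it is done.

Besides the shell and the picture viewer there is one more tool, called after "Call:" as name(argument=value, ...) on one line, values as JSON. play_rows: Moves the arm, as the interface text tells. Its arguments: {"type":"object","properties":{"slide":{"type":"array","items":{"type":"array","items":{"type":"number"}}},"yaw":{"type":"array","items":{"type":"number"}},"grip":{"type":"array","items":{"type":"number"}}},"required":["slide","yaw","grip"]}

```bash
ls; mkdir -p pics; python3 - <<'E'
from plant import readout,cams,manip
import cv2
s=readout.state();print(s);print([ (a,getattr(manip,a)) for a in dir(manip) if a[0]!='_'])
for n in("side","top","wrist"):
    d=cams.grab_frame(n);cv2.imwrite(f"pics/a_{n}.png",d["image"][:,:,::-1])
    print(n,d["mtx"].tolist(),{k:d[k].tolist() for k in d if k in("R","t","mount")})
E
```

```text
pics
{'time': 0.0, 'joint_pos': array([-1.43700304e+00,  5.33615512e-02,  1.61430848e+00,  1.49595796e-06,
        1.47600032e+00, -1.19003104e-01]), 'joint_vel': array([-0.00176531,  0.00021358,  0.00037743,  0.00143904, -0.0007122 ,
        0.00027245]), 'joint_efforts': array([-2.14053267e-03, -3.93685806e+01, -3.70177603e+01, -3.23602035e-04,
        7.05950733e-03,  5.14505388e-06]), 'tool_pos': array([ 0.15623769, -0.60453025,  0.24105144]), 'tool_rot': array([ 0.08913422, -0.08914403,  0.70219994, -0.70073082]), 'contact_force': array([ 0.19418285, -0.52059721, -0.94111194]), 'ft_torque': array([0.0172537 , 0.03688443, 0.01294631]), 'gripper_width': 0.9994956744989459}
[('IKError', <class 'plant.IKError'>), ('finger_overhang', 0.011)]
side [[472.8517616087572, 0.0, 323.1347446692057], [0.0, 472.8517616087572, 196.52102160015778], [0.0, 0.0, 1.0]] {'R': [[-0.9987548076798416, -0.04954360173588914, -0.005853688020187835], [-0.019344604876121045, 0.49275676606071445, -0.8699520422204738], [0.045985001887450666, -0.8687555473367763, -0.4931015905196305]], 't': [0.5613118331601387,
[... 153 characters left out ...]
.0]] {'R': [[-0.028385869128046963, -0.9993796374624687, -0.020846646234592682], [-0.9795229018478013, 0.031968306959367046, -0.19877855041682516], [0.19932166763678255, 0.014777265495907889, -0.9798226907124346]], 't': [0.05688141341555933, 0.5747377345147309, 0.9558453893210418]}
wrist [[335.70636897802956, 0.0, 319.8740006081894], [0.0, 335.70636897802956, 197.43705561939035], [0.0, 0.0, 1.0]] {'mount': [[0.0010434383716859932, 0.9458271695325118, 0.3246688722536852, -0.0835829361474023], [0.0002800638374962097, -0.32466931266357985, 0.9458275524527733, -0.1326382651239126], [0.9999994164001345, -0.0008959847509481516, -0.0006036644056495248, 0.0008119966701293224], [0.0, 0.0, 0.0, 1.0]]}
```

View pics/a_side.png

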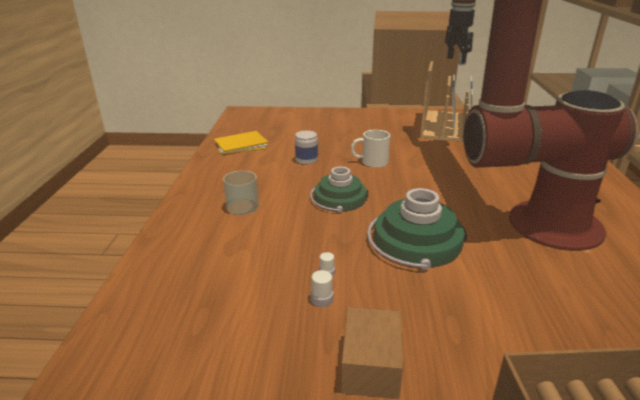

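View pics/a_top.png

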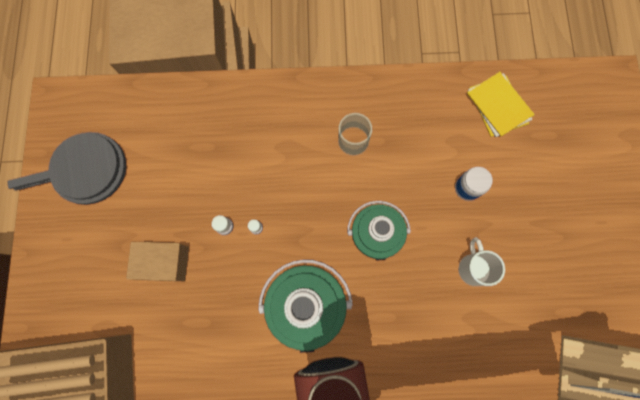

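View pics/a_wrist.png

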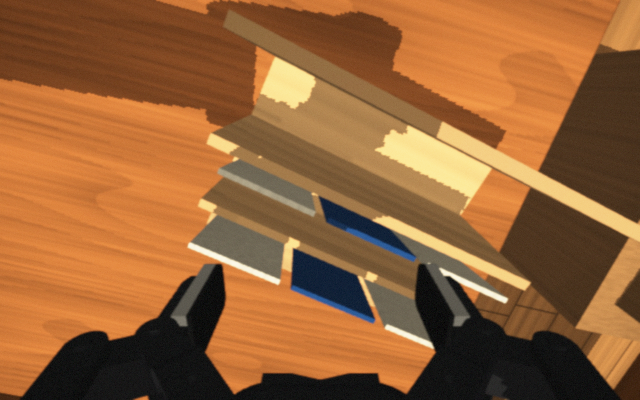

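```bash
python3 - <<'E'
import cv2,numpy as np
s=cv2.imread("pics/a_side.png");t=cv2.imread("pics/a_top.png")
def c(im,x,y,w,h,k):return cv2.resize(im[y:y+h,x:x+w],None,fx=k,fy=k,interpolation=cv2.INTER_CUBIC)
a=np.hstack([c(t,205,200,80,50,5),c(t,340,195,80,75,5)[:250]]);b=np.hstack([c(s,290,240,80,70,5)[:350],c(s,300,155,80,70,5)])
cv2.imwrite("pics/crop1.png",np.vstack([a,b])[:600])
E
```

```text
(no output)
```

View pics/crop1.png

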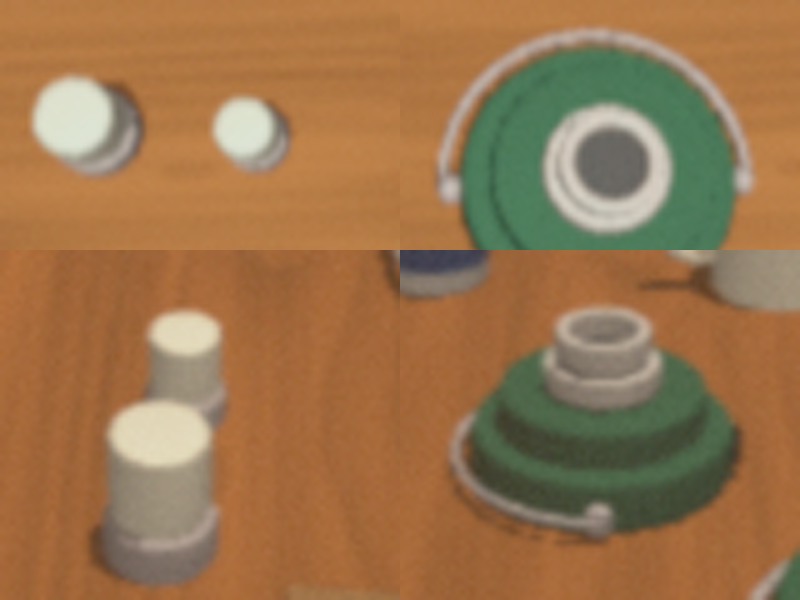

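```bash
cat > h.py <<'E'
import numpy as np,cv2
from plant import readout,cams
from scipy.spatial.transform import Rotation as Ro
def ray(d,u,v,pose=None):
    r=np.linalg.solve(d["mtx"],[u,v,1.]);
    if pose is None: R=d["R"];return -R.T@d["t"],R.T@r
    p,q=pose;Q=Ro.from_quat([q[1],q[2],q[3],q[0]]).as_matrix();M=d["mount"]
    return p+Q@M[:3,3],Q@M[:3,:3]@r
def onz(d,u,v,z,pose=None):
    o,r=ray(d,u,v,pose);return o+r*(z-o[2])/r[2]
def tri(rs):
    A=0;b=0
    for o,r in rs:
        r=r/np.linalg.norm(r);P=np.eye(3)-np.outer(r,r);A=A+P;b=b+P@o
    return np.linalg.solve(A,b)
def proj(d,X,pose=None):
    if pose is None:c=d["R"]@X+d["t"]
    else:
        p,q=pose;Q=Ro.from_quat([q[1],q[2],q[3],q[0]]).as_matrix();M=d["mount"]
        c=M[:3,:3].T@(Q.T@(X-p)-M[:3,3])
    x=d["mtx"]@c;return x[:2]/x[2]
def wrist():
    s=readout.state();d=cams.grab_frame("wrist");return d,(s["tool_pos"],s["tool_rot"]),s
E
python3 - <<'E'
from h import *
np.set_printoptions(precision=4,suppress=True)
t=cams.grab_frame("top");s=cams.grab_frame("side")
def blob(im,x,y,w,h,f):
    hsv=cv2.cvtColor(im,cv2.COLOR_RGB2HSV)[y:y+h,x:x+w];m=f(hsv).astype(np.uint8)
    n,l,st,c=cv2.connectedComponentsWithStats(m);i=1+np.argmax(st[1:,4]);return c[i]+[x,y],st[i]
cap=lambda q:(q[...,1]<50)&(q[...,2]>215)
p,st=blob(t["image"],243,212,30,30,cap);print("captop",p,st,onz(t,*p,.044))
print("side",onz(s,327,256.6,.044),tri([ray(t,*p),ray(s,327,256.6)]))
p,st=blob(t["image"],350,200,60,60,lambda q:(q[...,1]<60)&(q[...,2]<130));print("bore",p,st,onz(t,*p,.068),onz(t,*p,.084))
p,st=blob(t["image"],350,200,60,60,lambda q:(q[...,0]>55)&(q[...,0]<90)&(q[...,1]>80));print("green",p,st,onz(t,*p,.04))
print("sidecollar",onz(s,340.8,170.4,.084))
st=readout.state();print(Ro.from_quat(np.roll(st["tool_rot"],-1)).as_matrix())
for n,(u,v) in dict(globe=(355,128),tin=(477,182),mug=(484,265),carton=(153,260)).items(): print(n,onz(t,u,v,.08))
E
```

```text
captop [253.1918 225.1233] [ 6  9 10 10 73] [0.5458 0.211  0.044 ]
side [0.5433 0.2121 0.044 ] [0.5446 0.2111 0.0435]
bore [381.9787 227.0638] [ 26  21  13  13 141] [ 0.5271 -0.1056  0.068 ] [ 0.5246 -0.1035  0.084 ]
green [378.0032 232.5791] [   3    6   53   53 1580] [ 0.5179 -0.0987  0.04  ]
sidecollar [ 0.5211 -0.1037  0.084 ]
[[-0.9682 -0.0002  0.2501]
 [-0.2501  0.0011 -0.9682]
 [-0.0001 -1.     -0.0011]]
globe [ 0.7787 -0.051   0.08  ]
tin [ 0.6284 -0.3402  0.08  ]
mug [ 0.4283 -0.3358  0.08  ]
carton [0.4633 0.4427 0.08  ]
```

Candidates. Lamps in the top view: (254,226) small and (222,225) large. Lanterns: (382,228) small and (303,307) large. I choose the small lamp and the small lantern, and the crop confirms their sizes. Next I turn the jaws along world x.

Call:
play_rows(slide=[[0,0,0],[0,0,0],[0,0,0],[0,0,0],[0,0,0],[0,0,0],[0,0,0],[0,0,0],[0,0,0]], yaw=[-8.4,-8.4,-8.4,-8.4,-8.4,-8.4,-8.4,-8.4,-8.3], grip=[-1,-1,-1,-1,-1,-1,-1,-1,-1])

```text
time: 1.15
tool_pos: [0.1563, -0.605, 0.2421]
tool_rot: [0.502, -0.501, 0.499, -0.498]
contact_force: [0.0, 0.5, -1.3]
gripper_width: 0.998
```

```bash
python3 - <<'E'
from h import *
np.set_printoptions(precision=4,suppress=True)
s=readout.state();print(s["time"],s["joint_pos"],s["tool_pos"]);print(Ro.from_quat(np.roll(s["tool_rot"],-1)).as_matrix())
E
```

```text
1.15 [-1.437   0.0528  1.6132  0.      1.476  -1.4427] [ 0.1563 -0.605   0.2421]
[[ 0.0058 -0.0001  1.    ]
 [-1.      0.0004  0.0058]
 [-0.0004 -1.     -0.    ]]
```

Call:
play_rows(slide=[[-4.08,0,1.94],[-4.08,0,1.94],[-4.08,0,1.94],[-4.08,0,1.94],[-4.08,0,1.94],[-4.08,0,1.94],[-4.08,0,1.94],[-4.08,0,1.94],[-4.08,0,1.94],[-4.08,0,1.94]], yaw=[0.3,0,0,0,0,0,0,0,0,0], grip=[-1,-1,-1,-1,-1,-1,-1,-1,-1,-1])

```text
time: 2.15
tool_pos: [0.3527, -0.1964, 0.2424]
tool_rot: [-0.499, 0.498, -0.501, 0.502]
contact_force: [-0.3, -1.0, -0.3]
gripper_width: 1.001
```

```bash
python3 - <<'E'
from h import *
d,p,s=wrist();cv2.imwrite("pics/w1.png",d["image"][:,:,::-1]);print(s["tool_pos"],s["joint_pos"])
E
```

```text
[ 0.35269877 -0.19638584  0.24241524] [-6.93002298e-01 -5.23759626e-01  2.09557887e+00  1.33107585e-04
  1.56880159e+00 -6.86917666e-01]
```

View pics/w1.png

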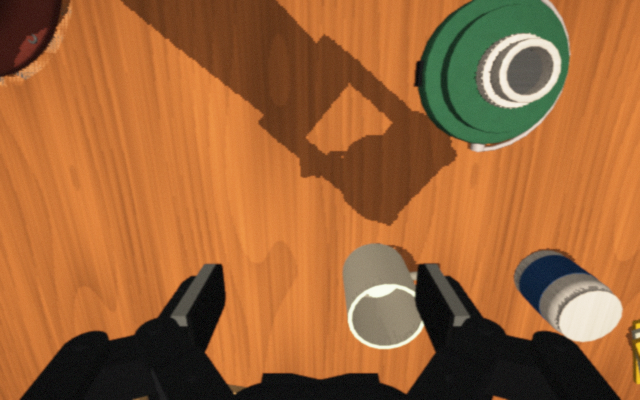

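Call:
play_rows(slide=[[-1.84,0,3.4],[-1.84,0,3.4],[-1.84,0,3.4],[-1.84,0,3.4],[-1.84,0,3.4],[0,0,0],[0,0,0]], yaw=[0,0,0,0,0,0,0], grip=[-1,-1,-1,-1,-1,-1,-1])

```text
time: 2.9
tool_pos: [0.523, -0.1068, 0.2418]
tool_rot: [0.499, -0.499, 0.501, -0.501]
contact_force: [-0.7, -0.1, -0.1]
gripper_width: 0.998
```

```bash
python3 - <<'E'
from h import *
d,p,s=wrist();cv2.imwrite("pics/w2.png",d["image"][:,:,::-1]);print(s["tool_pos"],s["joint_pos"]);np.savez("pics/w2.npz",p=p[0],q=p[1])
E
```

```text
[ 0.522958   -0.1068123   0.24175924] [-3.40748990e-01 -1.65630417e-01  1.82338200e+00 -3.81757149e-04
  1.48531562e+00 -3.36534878e-01]
```

View pics/w2.png

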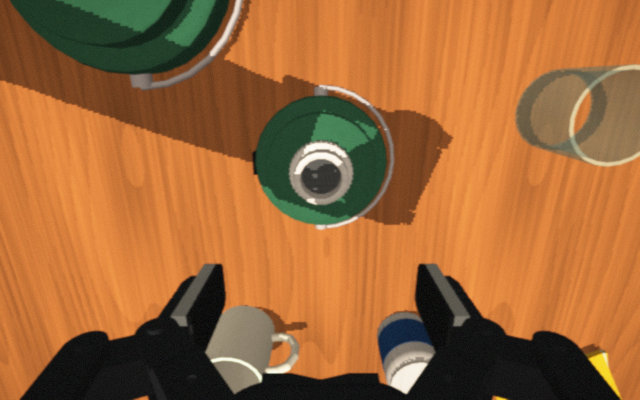

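```bash
python3 - <<'E'
import cv2
i=cv2.imread("pics/w2.png")[130:230,260:400];cv2.imwrite("pics/w2c.png",cv2.resize(i,None,fx=5.5,fy=5.5,interpolation=cv2.INTER_CUBIC))
E
```

```text
(no output)
```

View pics/w2c.png

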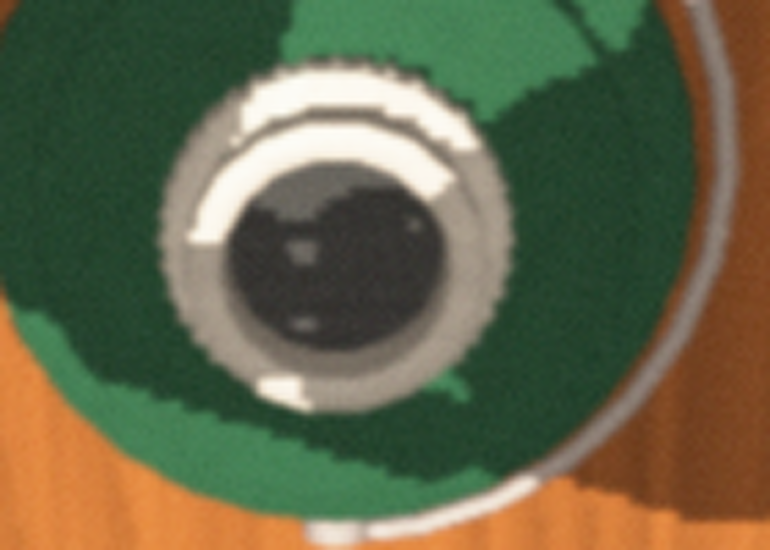

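Call:
play_rows(slide=[[-4.5,0,0.31],[-4.5,0,0.31],[-4.5,0,0.31],[-4.5,0,0.31],[-4.5,0,0.31],[-4.5,0,0.31],[-4.5,0,0.31],[0,0,0],[0,0,0]], yaw=[0,0,0,0,0,0,0,0,0], grip=[-1,-1,-1,-1,-1,-1,-1,-1,-1])

```text
time: 3.85
tool_pos: [0.5459, 0.2075, 0.2425]
tool_rot: [-0.499, 0.499, -0.501, 0.501]
contact_force: [0.1, 0.0, -0.2]
gripper_width: 0.999
```

```bash
python3 - <<'E'
from h import *
d,p,s=wrist();cv2.imwrite("pics/w3.png",d["image"][:,:,::-1]);print(s["tool_pos"]);np.savez("pics/w3.npz",p=p[0],q=p[1])
E
```

```text
[0.54585416 0.20754489 0.24245636]
```

View pics/w3.png

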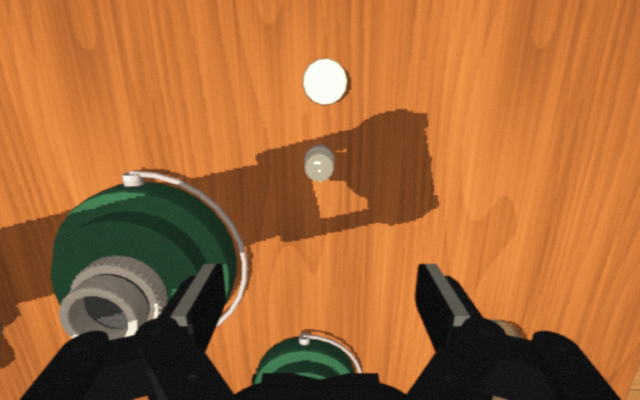

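```bash
python3 - <<'E'
from h import *
np.set_printoptions(precision=4,suppress=True)
i=cv2.imread("pics/w3.png")[130:200,270:370];cv2.imwrite("pics/w3c.png",cv2.resize(i,None,fx=8,fy=8,interpolation=cv2.INTER_CUBIC))
d=cams.grab_frame("wrist")
a=np.load("pics/w2.npz");P=(a["p"],a["q"])
print("ring",onz(d,321.2,172.7,.062,P))
# bore floor dark ellipse fits: crop x 228..445,y160..352 (floor, far edge hidden?)
i=cv2.imread("pics/w2.png");g=cv2.cvtColor(i,cv2.COLOR_BGR2HSV)
m=((g[...,2]<128)&(g[...,1]<60)).astype(np.uint8);m[:140]=0;m[215:]=0;m[:,:290]=0;m[:,355:]=0
m=cv2.morphologyEx(m,cv2.MORPH_CLOSE,np.ones((5,5)));n,l,st,c=cv2.connectedComponentsWithStats(m);k=1+np.argmax(st[1:,4]);print("floor",c[k],st[k],onz(d,*c[k],.068,P))
E
```

```text
ring [ 0.5239 -0.1059  0.062 ]
floor [320.7563 178.5232] [ 300  160   42   38 1231] [ 0.5235 -0.11    0.068 ]
```

View pics/w3c.png

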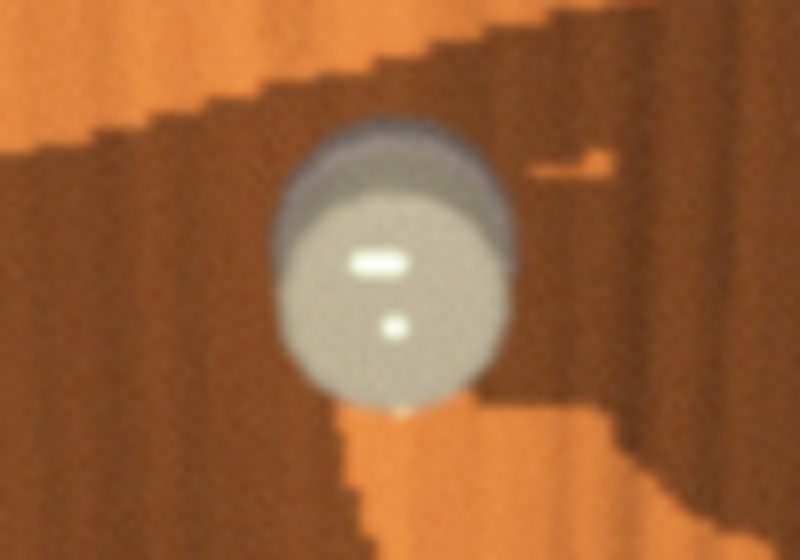

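```bash
python3 - <<'E'
from h import *
np.set_printoptions(precision=4,suppress=True)
d=cams.grab_frame("wrist")
a=np.load("pics/w3.npz");P=(a["p"],a["q"])
print("lamp",onz(d,318.8,166.9,.044,P))
a=np.load("pics/w2.npz");P2=(a["p"],a["q"])
print("ring",onz(d,320.8,172.3,.064,P2))
# tip depth when fully open: ray through tip pixel, plane tool z=+-0.0425
for u,v in((222,266),(418,266)):
    r=np.linalg.solve(d["mtx"],[u,v,1.]);M=d["mount"];r=M[:3,:3]@r;o=M[:3,3];z=-.0425 if u<320 else .0425;print(o+r*(z-o[2])/r[2])
E
```

```text
lamp [0.5448 0.2094 0.044 ]
ring [ 0.5235 -0.105   0.064 ]
[-0.0074 -0.0044 -0.0425]
[-0.0076 -0.0048  0.0425]
```

Call:
play_rows(slide=[[-0.25,4,-0.12],[0,4,0],[0,4,0],[0,4,0],[0,3,0],[0,1.25,0],[0,0.6,0],[0,0,0]], yaw=[0,0,0,0,0,0,0,0], grip=[-1,-1,-1,-1,-1,-1,-1,-1])

```text
time: 4.8
tool_pos: [0.5457, 0.2098, 0.0344]
tool_rot: [-0.499, 0.498, -0.501, 0.502]
contact_force: [0.2, 0.4, 0.2]
gripper_width: 0.998
```

Call:
play_rows(slide=[[0,0,0],[0,0,0],[0,0,0],[0,0,0],[0,0,0],[0,0,0],[0,0,0],[0,0,0]], yaw=[0,0,0,0,0,0,0,0], grip=[-0.4,0,0.2,1,1,1,1,1])

```text
time: 5.6
tool_pos: [0.546, 0.2107, 0.035]
tool_rot: [-0.499, 0.498, -0.501, 0.502]
contact_force: [-0.6, -0.3, 5.8]
gripper_width: 0.325
```

```bash
python3 - <<'E'
from h import *
d,p,s=wrist();cv2.imwrite("pics/w4.png",d["image"][:,:,::-1]);print(s["tool_pos"],s["gripper_width"],s["contact_force"])
E
```

```text
[0.545964   0.21070271 0.03501219] 0.3251505498449476 [-0.5528242  -0.26981243  5.76266352]
```

View pics/w4.png

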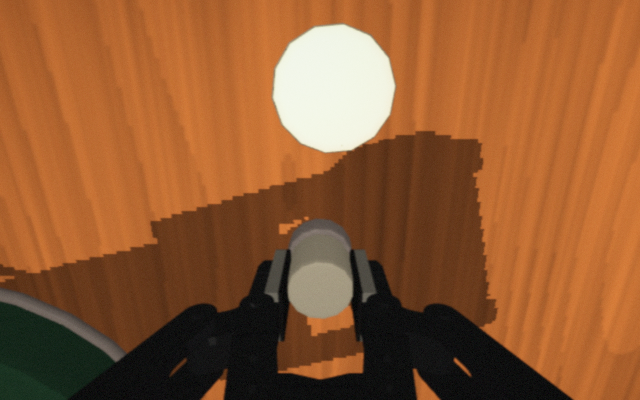

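Call:
play_rows(slide=[[0,-1,0],[0,-3,0],[0,-4,0],[0,-4,0],[0,-4,0],[0,-1.5,0],[0,-0.5,0],[0,0,0],[0,0,0]], yaw=[0,0,0,0,0,0,0,0,0], grip=[1,1,1,1,1,1,1,1,1])

```text
time: 6.55
tool_pos: [0.5438, 0.21, 0.2108]
tool_rot: [0.497, -0.5, 0.502, -0.501]
contact_force: [0.1, 0.2, -1.2]
gripper_width: 0.323
```

Call:
play_rows(slide=[[2.5,0,-0.15],[4,0,-0.3],[4,0,-0.3],[4,0,-0.3],[4,0,-0.3],[4,0,-0.3],[4,0,-0.3],[3,0,-0.2],[2,0,-0.1],[0,0,0],[0,0,0]], yaw=[0,0,0,0,0,0,0,0,0,0,0], grip=[1,1,1,1,1,1,1,1,1,1,1])

```text
time: 7.65
tool_pos: [0.52, -0.1042, 0.2117]
tool_rot: [0.498, -0.499, 0.503, -0.5]
contact_force: [0.2, 0.2, -0.6]
gripper_width: 0.325
```

```bash
python3 - <<'E'
from h import *
d,p,s=wrist();cv2.imwrite("pics/w5.png",d["image"][:,:,::-1]);print(s["tool_pos"],s["gripper_width"],s["contact_force"]);np.savez("pics/w5.npz",p=p[0],q=p[1])
i=d["image"][:,:,::-1][90:350,200:440];cv2.imwrite("pics/w5c.png",cv2.resize(i,None,fx=2.3,fy=2.3,interpolation=cv2.INTER_CUBIC))
d=cams.grab_frame("side");i=d["image"][:,:,::-1][90:230,270:430];cv2.imwrite("pics/s5c.png",cv2.resize(i,None,fx=4,fy=4,interpolation=cv2.INTER_CUBIC))
E
```

```text
[ 0.51998944 -0.10418989  0.21173305] 0.3245547595148596 [ 0.17300821  0.15544887 -0.6240559 ]
```

View pics/w5c.png

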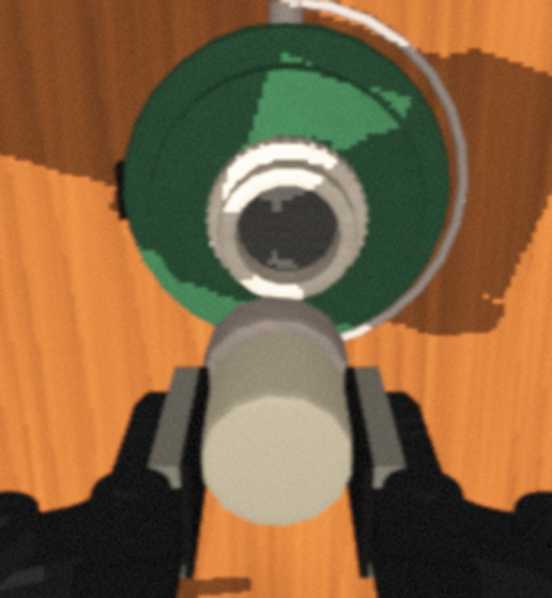

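View pics/s5c.png

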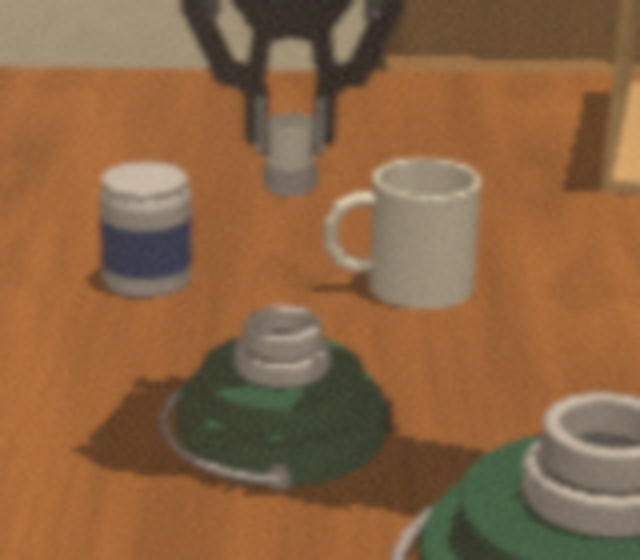

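```bash
python3 - <<'E'
from h import *
np.set_printoptions(precision=4,suppress=True)
d=cams.grab_frame("wrist")
for f,top,bot,l,r,uc,vc in(("w2",(336,58),(336,412),(160,235),(513,235),260,130),("w5",(289,137),(289,300),(206,218),(370,218),200,90)):
    k=5.5 if f=="w2" else 2.3
    a=np.load(f"pics/{f}.npz");P=(a["p"],a["q"])
    c=lambda q:((q[0]+.5)/k-.5+uc,(q[1]+.5)/k-.5+vc)
    A=onz(d,*c(top),.052,P);B=onz(d,*c(bot),.066,P);L=onz(d,*c(l),.063,P);R_=onz(d,*c(r),.063,P)
    print(f,A,B,"dia",A[1]-B[1],"Y",(A[1]+B[1])/2,"X",(L[0]+R_[0])/2,R_[0]-L[0])
print("lamp top",onz(d,*c((277.5,459)),P[0][2]+.009,P), P[0])
# left/right edges of cap top, front edge
print(onz(d,*c((277.5,524)),P[0][2]+.009,P)-[0,-.015,0])
s=readout.state();print(Ro.from_quat(np.roll(s["tool_rot"],-1)).as_matrix())
E
```

```text
w2 [ 0.5236 -0.0763  0.052 ] [ 0.5233 -0.1369  0.066 ] dia 0.06059897965127775 Y -0.10664921709225042 X 0.5235013358398084 0.06135973078191698
w5 [ 0.5245 -0.0766  0.052 ] [ 0.5242 -0.1381  0.066 ] dia 0.06140525946738533 Y -0.10734778006092635 X 0.5238673537024864 0.062345032131476685
lamp top [ 0.5202 -0.1054  0.2207] [ 0.52   -0.1042  0.2117]
[ 0.5201 -0.105   0.2207]
[[-0.0042 -0.0013  1.    ]
 [-1.      0.0008 -0.0042]
 [-0.0008 -1.     -0.0013]]
```

Call:
play_rows(slide=[[0.18,0,0.35],[0,3,0],[0,3,0],[0,1.5,0],[0,0.7,0],[0,0,0],[0,0,0]], yaw=[0,0,0,0,0,0,0], grip=[1,1,1,1,1,1,1])

```text
time: 8.5
tool_pos: [0.5253, -0.1065, 0.1332]
tool_rot: [-0.499, 0.498, -0.501, 0.502]
contact_force: [0.6, 0.2, 0.7]
gripper_width: 0.327
```

```bash
python3 - <<'E'
from h import *
d,p,s=wrist();cv2.imwrite("pics/w6.png",d["image"][:,:,::-1]);print(s["tool_pos"],s["gripper_width"],s["contact_force"]);np.savez("pics/w6.npz",p=p[0],q=p[1])
i=d["image"][:,:,::-1][130:350,200:440];cv2.imwrite("pics/w6c.png",cv2.resize(i,None,fx=2.5,fy=2.5,interpolation=cv2.INTER_CUBIC))
print(readout.state()["tool_pos"])
d=cams.grab_frame("side");i=d["image"][:,:,::-1][110:230,290:390];cv2.imwrite("pics/s6c.png",cv2.resize(i,None,fx=5,fy=5,interpolation=cv2.INTER_CUBIC))
print(readout.state()["tool_pos"])
E
```

```text
[ 0.52528442 -0.10653565  0.13317452] 0.32739375523764114 [0.55755119 0.16099731 0.70807903]
[ 0.52546902 -0.10666943  0.13356661]
[ 0.52547284 -0.10668106  0.13360427]
```

View pics/w6c.png

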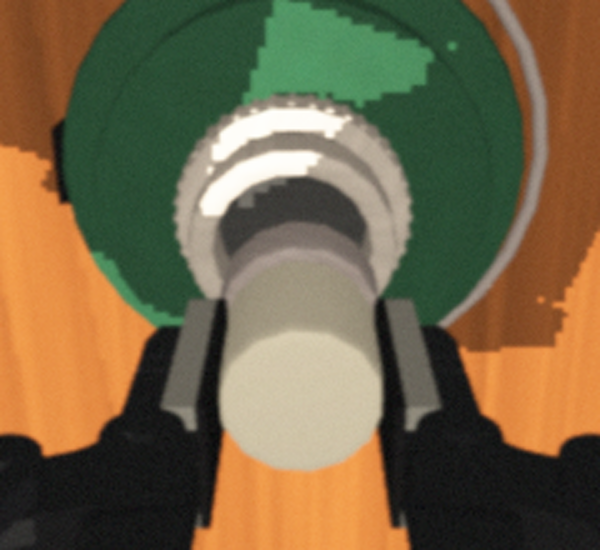

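View pics/s6c.png

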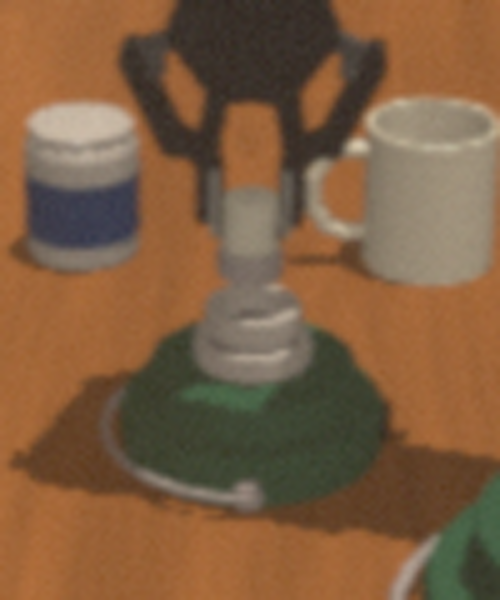

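```bash
python3 - <<'E'
from h import *
np.set_printoptions(precision=4,suppress=True)
d=cams.grab_frame("wrist");k=2.5
a=np.load("pics/w6.npz");P=(a["p"]+[0.0002,-.0001,.0003],a["q"])
c=lambda q:((q[0]+.5)/k-.5+200,(q[1]+.5)/k-.5+130)
A=onz(d,*c((294,93)),.052,P);L=onz(d,*c((175,215)),.062,P);R_=onz(d,*c((413,215)),.062,P)
print("ring Y",A[1]-.03,"X",(L[0]+R_[0])/2,R_[0]-L[0])
z=P[0][2]+.009
print("captop",onz(d,*c((301.5,401)),z,P),"frontedge",onz(d,*c((301.5,470)),z,P)[1]+.015,"back",onz(d,*c((301.5,331)),z,P)[1]-.015,P[0])
# plug far? top silhouette of plug: near side lower edge radius17 at foot z
print("plug near edge",onz(d,*c((300,222)),z-.044,P)[1]-.0165)
# collar top outer near edge / bore near edge at z .084
print("collar near outer",onz(d,*c((294,131)),.068,P)[1]-.025,"bore near rim",onz(d,*c((294,177)),.084,P)[1]-.0185)
print(Ro.from_quat(np.roll(P[1],-1)).as_matrix())
E
```

```text
ring Y -0.10611164447887024 X 0.5239407875122392 0.062347331852028176
captop [ 0.5257 -0.1083  0.1425] frontedge -0.10758969316673017 back -0.10964613524938566 [ 0.5255 -0.1066  0.1335]
plug near edge -0.10977756090110197
collar near outer -0.10676430972585824 bore near rim -0.10659010099768307
[[-0.0052  0.002   1.    ]
 [-1.     -0.0007 -0.0052]
 [ 0.0007 -1.      0.002 ]]
```

Call:
play_rows(slide=[[-0.16,0,-0.18],[0,0.5,0],[0,0.4,0],[0,0,0],[0,0,0],[0,0,0]], yaw=[0,0,0,0,0,0], grip=[1,1,1,1,1,1])

```text
time: 9.25
tool_pos: [0.5226, -0.1047, 0.1228]
tool_rot: [-0.499, 0.499, -0.501, 0.501]
contact_force: [-0.2, 0.4, 0.2]
gripper_width: 0.331
```

```bash
python3 - <<'E'
from h import *
d,p,s=wrist();cv2.imwrite("pics/w7.png",d["image"][:,:,::-1]);print(s["tool_pos"],s["gripper_width"],s["contact_force"]);np.savez("pics/w7.npz",p=p[0],q=p[1])
i=d["image"][:,:,::-1][130:350,200:440];cv2.imwrite("pics/w7c.png",cv2.resize(i,None,fx=2.5,fy=2.5,interpolation=cv2.INTER_CUBIC))
d=cams.grab_frame("side");i=d["image"][:,:,::-1][110:230,290:390];cv2.imwrite("pics/s7c.png",cv2.resize(i,None,fx=5,fy=5,interpolation=cv2.INTER_CUBIC))
print(readout.state()["tool_pos"])
E
```

```text
[ 0.52262101 -0.10474194  0.12280778] 0.33110826516710157 [-0.22277225  0.40088061  0.17786641]
[ 0.52270812 -0.10477777  0.12295214]
```

View pics/w7c.png

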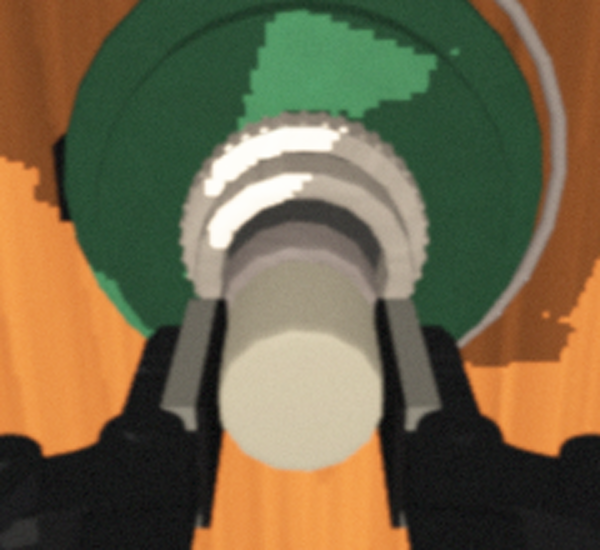

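View pics/s7c.png

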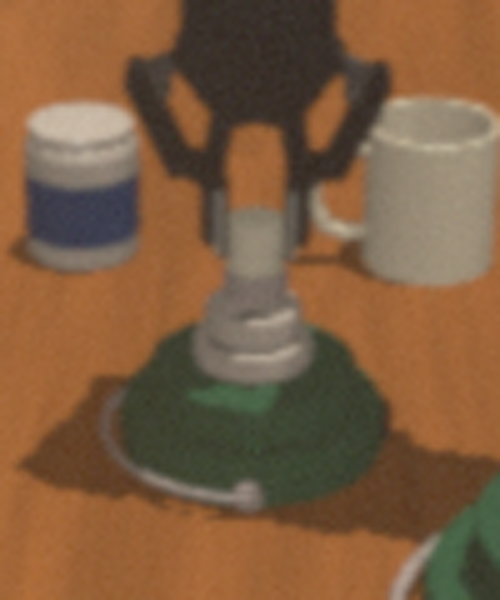

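```bash
python3 - <<'E'
from h import *
np.set_printoptions(precision=4,suppress=True)
d=cams.grab_frame("wrist");k=2.5
a=np.load("pics/w7.npz");P=(a["p"],a["q"])
c=lambda q:((q[0]+.5)/k-.5+200,(q[1]+.5)/k-.5+130)
A=onz(d,*c((306,112)),.052,P);L=onz(d,*c((182,235)),.062,P);R_=onz(d,*c((430,235)),.062,P)
print("ring Y",A[1]-.03,"X",(L[0]+R_[0])/2,R_[0]-L[0])
z=P[0][2]+.009
print("captop",onz(d,*c((301.5,401)),z,P),"frontedge",onz(d,*c((301.5,470)),z,P)[1]+.015)
print("plug near edge",[onz(d,*c((302,222)),z-.044+e,P)[1]-.0165 for e in(0,.003)])
print("bore near rim",onz(d,*c((306,198)),.084,P)[1]-.0185, "collar outer near",onz(d,*c((306,150)),.068,P)[1]-.025,"collar top outer near",onz(d,*c((306,170)),.084,P)[1]-.025)
print(Ro.from_quat(np.roll(P[1],-1)).as_matrix(),readout.state()["tool_pos"])
E
```

```text
ring Y -0.1064562640762089 X 0.523999288482477 0.06209056459997936
captop [ 0.5228 -0.1064  0.1318] frontedge -0.10569254004879003
plug near edge [np.float64(-0.10786462071197223), np.float64(-0.10662126056294592)]
bore near rim -0.10578298568755719 collar outer near -0.106359148235701 collar top outer near -0.1058137214576011
[[-0.0055  0.      1.    ]
 [-1.     -0.     -0.0055]
 [ 0.     -1.      0.    ]] [ 0.5227 -0.1048  0.123 ]
```

Call:
play_rows(slide=[[-0.04,0,0.12],[0,0,0],[0,0.3,0],[0,0.3,0],[0,0.2,0],[0,0,0],[0,0,0]], yaw=[0,0,0,0,0,0,0], grip=[1,1,1,1,1,1,1])

```text
time: 10.1
tool_pos: [0.5237, -0.1043, 0.1147]
tool_rot: [0.499, -0.499, 0.501, -0.501]
contact_force: [0.7, 0.5, -0.7]
gripper_width: 0.327
```

```bash
python3 - <<'E'
from h import *
d,p,s=wrist();cv2.imwrite("pics/w8.png",d["image"][:,:,::-1]);print(s["tool_pos"],s["gripper_width"],s["contact_force"]);np.savez("pics/w8.npz",p=p[0],q=p[1])
i=d["image"][:,:,::-1][130:350,200:440];cv2.imwrite("pics/w8c.png",cv2.resize(i,None,fx=2.5,fy=2.5,interpolation=cv2.INTER_CUBIC))
E
```

```text
[ 0.52369075 -0.10433241  0.11465076] 0.32668095885316956 [ 0.74732656  0.50582887 -0.72721323]
```

View pics/w8c.png

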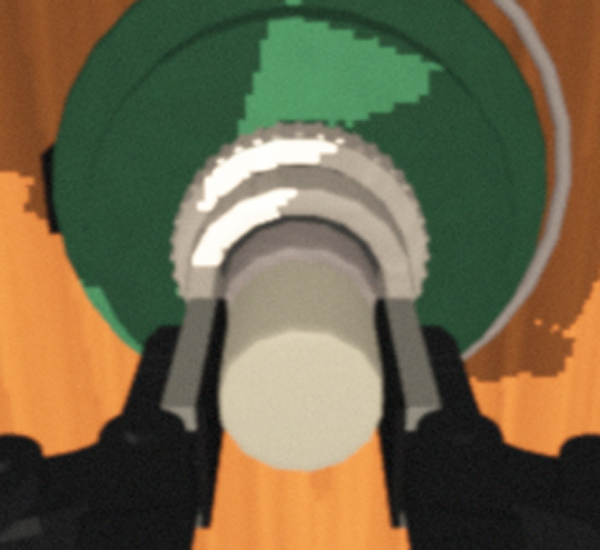

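Call:
play_rows(slide=[[0.03,0.2,0],[0,0.2,0],[0,0.2,0],[0,0.2,0],[0,0.1,0],[0,0.1,0],[0,0,0]], yaw=[0,0,0,0,0,0,0], grip=[1,1,1,1,1,1,1])

```text
time: 10.85
tool_pos: [0.5237, -0.1046, 0.1046]
tool_rot: [0.499, -0.499, 0.501, -0.501]
contact_force: [0.3, -0.2, -0.6]
gripper_width: 0.329
```

Call:
play_rows(slide=[[0,0.05,0],[0,0,0]], yaw=[0,0], grip=[1,1])

```text
time: 11.05
tool_pos: [0.5238, -0.1046, 0.1043]
tool_rot: [-0.499, 0.499, -0.501, 0.501]
contact_force: [-0.3, 0.4, -0.8]
gripper_width: 0.322
```

Call:
play_rows(slide=[[0,0.05,0],[0,0,0]], yaw=[0,0], grip=[1,1])

```text
time: 11.25
tool_pos: [0.5238, -0.1046, 0.1038]
tool_rot: [-0.499, 0.499, -0.501, 0.501]
contact_force: [-0.2, 1.4, -0.8]
gripper_width: 0.323
```

Call:
play_rows(slide=[[0,0.05,0],[0,0,0]], yaw=[0,0], grip=[1,1])

```text
time: 11.45
tool_pos: [0.5237, -0.1046, 0.1033]
tool_rot: [0.499, -0.499, 0.501, -0.501]
contact_force: [-0.1, -0.2, -0.5]
gripper_width: 0.329
```

Call:
play_rows(slide=[[0,0.05,0],[0,0,0]], yaw=[0,0], grip=[1,1])

```text
time: 11.65
tool_pos: [0.5238, -0.1047, 0.1031]
tool_rot: [-0.499, 0.499, -0.501, 0.501]
contact_force: [-1.5, 0.3, 0.8]
gripper_width: 0.326
```

Call:
play_rows(slide=[[0,0.05,0],[0,0,0]], yaw=[0,0], grip=[1,1])

```text
time: 11.85
tool_pos: [0.5239, -0.1047, 0.103]
tool_rot: [0.499, -0.499, 0.501, -0.501]
contact_force: [-3.4, 1.1, 5.1]
gripper_width: 0.328
```

Call:
play_rows(slide=[[0,0.03,0],[0,0,0]], yaw=[0,0], grip=[1,1])

```text
time: 12.05
tool_pos: [0.5239, -0.1047, 0.103]
tool_rot: [0.499, -0.499, 0.501, -0.501]
contact_force: [-4.0, 0.8, 6.9]
gripper_width: 0.324
```

Call:
play_rows(slide=[[0,0,0],[0,0,0],[0,0,0],[0,0,0],[0,0,0],[0,0,0],[0,0,0],[0,0,0]], yaw=[0,0,0,0,0,0,0,0], grip=[0,-0.4,-1,-1,-1,-1,-1,-1])

```text
time: 12.85
tool_pos: [0.5238, -0.1046, 0.102]
tool_rot: [-0.499, 0.499, -0.501, 0.501]
contact_force: [-0.3, -0.1, 0.9]
gripper_width: 1.0
```

```bash
python3 - <<'E'
from h import *
d,p,s=wrist();cv2.imwrite("pics/w9.png",d["image"][:,:,::-1]);print(s["tool_pos"],s["gripper_width"],s["contact_force"],s["ft_torque"],s["joint_pos"]);np.savez("pics/w9.npz",p=p[0],q=p[1])
d=cams.grab_frame("side");i=d["image"][:,:,::-1][110:230,290:390];cv2.imwrite("pics/s9c.png",cv2.resize(i,None,fx=5,fy=5,interpolation=cv2.INTER_CUBIC))
E
```

```text
[ 0.52378569 -0.10463467  0.10201595] 1.0002739320094538 [-0.3081936  -0.09359174  0.9363198 ] [-0.04215163  0.07072418 -0.04166073] [-3.36549284e-01 -3.31009972e-02  1.94396192e+00  2.41414806e-05
  1.23067875e+00 -3.31024942e-01]
```

View pics/w9.png

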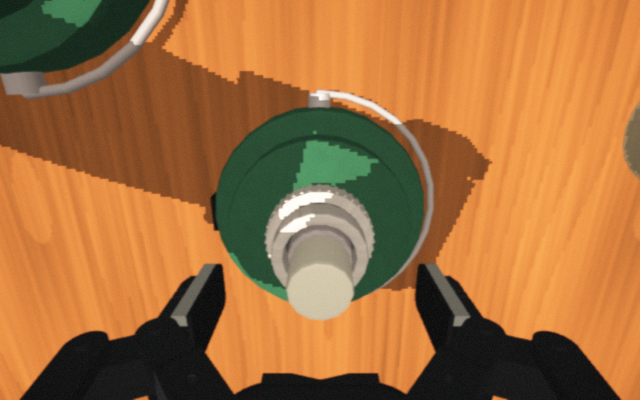

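View pics/s9c.png

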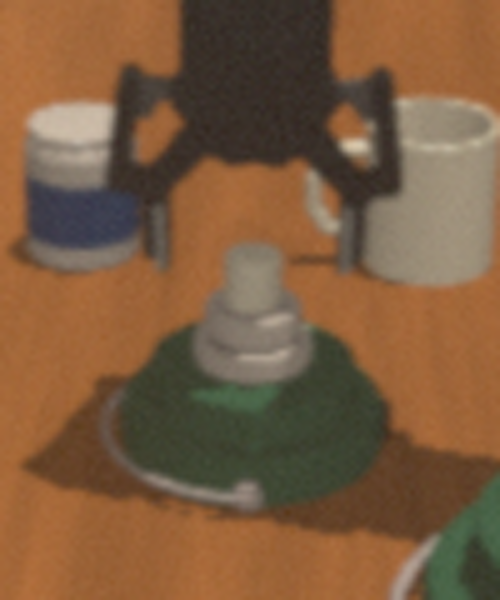

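Call:
play_rows(slide=[[0,0,0],[0,0,0],[0,0,0]], yaw=[0,0,0], grip=[-0.5,-0.5,-0.5])

```text
time: 13.25
tool_pos: [0.5238, -0.1046, 0.102]
tool_rot: [0.499, -0.499, 0.501, -0.501]
contact_force: [0.1, -0.6, 0.1]
gripper_width: 0.749
```

```bash
python3 - <<'E'
from h import *
np.set_printoptions(precision=4,suppress=True)
d,p,s=wrist();cv2.imwrite("pics/w10.png",d["image"][:,:,::-1]);print(s["tool_pos"],s["gripper_width"],s["contact_force"],s["ft_torque"]);np.savez("pics/w10.npz",p=p[0],q=p[1])
d=cams.grab_frame("side");i=d["image"][:,:,::-1][130:210,300:400];cv2.imwrite("pics/s10c.png",cv2.resize(i,None,fx=7,fy=7,interpolation=cv2.INTER_CUBIC))
i=cv2.imread("pics/w10.png")[220:340,180:460];cv2.imwrite("pics/w10c.png",cv2.resize(i,None,fx=2.8,fy=2.8,interpolation=cv2.INTER_CUBIC))
E
```

```text
[ 0.5238 -0.1046  0.102 ] 0.7491083628863427 [ 0.1328 -0.5861  0.1476] [-0.0502 -0.0011 -0.0209]
```

View pics/w10c.png

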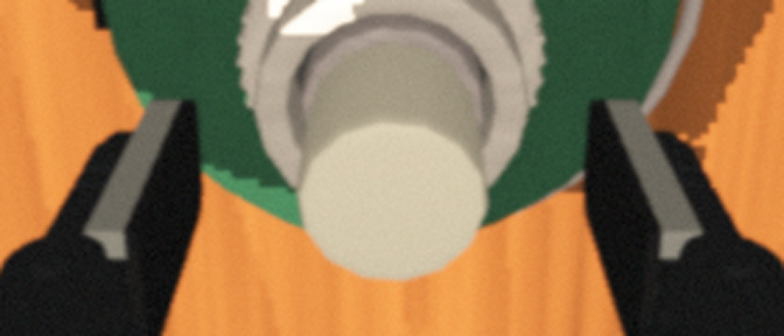

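View pics/s10c.png

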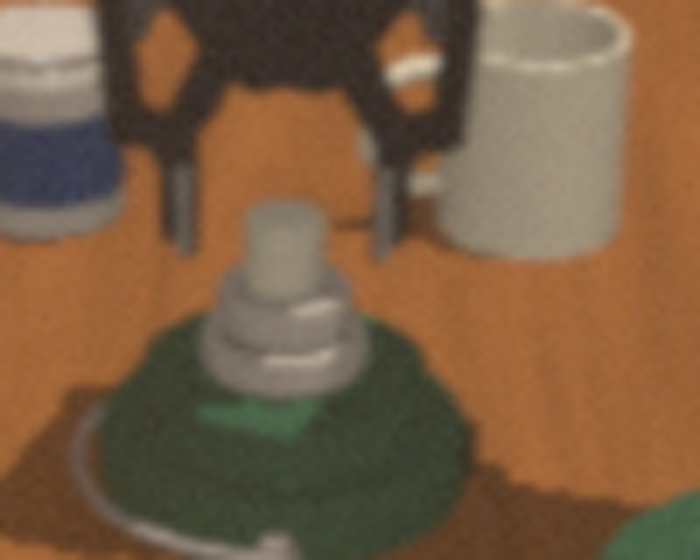

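```bash
python3 - <<'E'
from h import *
np.set_printoptions(precision=4,suppress=True)
d=cams.grab_frame("side")
def ony(u,v,y):
    o,r=ray(d,u,v);return o+r*(y-o[1])/r[1]
for y in(-.0936,-.1046):print(ony(325.6,165.9,y),ony(354.2,166.7,y))
print("lamptop",ony(340.3,159.7,-.1046))
for X in([.5237,-.1046,.112],[.5237,-.0796,.084],[.5237,-.0746,.066]):print((proj(d,np.array(X))-[300,130]+.5)*7-.5)
w=cams.grab_frame("wrist");M=w["mount"]
# tip near corner, intersect x=-.011-bias plane
for u,v in((180+186.5/2.8-.5,220+102/2.8-.5),(180+603.5/2.8-.5,220+102/2.8-.5)):
    r=M[:3,:3]@np.linalg.solve(w["mtx"],[u,v,1.]);o=M[:3,3]
    for b in(-.011,-.009):print(b,o+r*(b-o[0])/r[0])
E
```

```text
[ 0.5598 -0.0936  0.101 ] [ 0.4871 -0.0936  0.1001]
[ 0.5603 -0.1046  0.0957] [ 0.4869 -0.1046  0.0947]
lamptop [ 0.5227 -0.1046  0.1139]
[282.3851 215.5772]
[280.1916 315.235 ]
[279.3655 365.6926]
-0.011 [-0.011  -0.0019 -0.0323]
-0.009 [-0.009   0.0017 -0.0332]
-0.011 [-0.011  -0.002   0.0329]
-0.009 [-0.009   0.0016  0.0338]
```

Call:
play_rows(slide=[[0,0,0],[0,0,0],[0,1,0],[0,1,0],[0,1,0],[0,0.6,0],[0,0.2,0],[0,0,0]], yaw=[0,0,0,0,0,0,0,0], grip=[-0.6,-0.6,-0.6,-0.6,-0.6,-0.6,-0.6,-0.6])

```text
time: 14.25
tool_pos: [0.5235, -0.1045, 0.0634]
tool_rot: [0.498, -0.499, 0.502, -0.501]
contact_force: [0.1, 0.6, -0.2]
gripper_width: 0.799
```

```bash
python3 - <<'E'
from h import *
np.set_printoptions(precision=4,suppress=True)
d,p,s=wrist();cv2.imwrite("pics/w11.png",d["image"][:,:,::-1]);print(s["tool_pos"],s["gripper_width"],s["contact_force"],s["ft_torque"]);np.savez("pics/w11.npz",p=p[0],q=p[1])
d=cams.grab_frame("side");i=d["image"][:,:,::-1][130:210,300:400];cv2.imwrite("pics/s11c.png",cv2.resize(i,None,fx=7,fy=7,interpolation=cv2.INTER_CUBIC))
i=cv2.imread("pics/w11.png")[180:340,180:460];cv2.imwrite("pics/w11c.png",cv2.resize(i,None,fx=2.8,fy=2.8,interpolation=cv2.INTER_CUBIC))
E
```

```text
[ 0.5235 -0.1045  0.0634] 0.7985568978506552 [ 0.1178  0.644  -0.1775] [-0.0018 -0.0139  0.0295]
```

View pics/w11c.png

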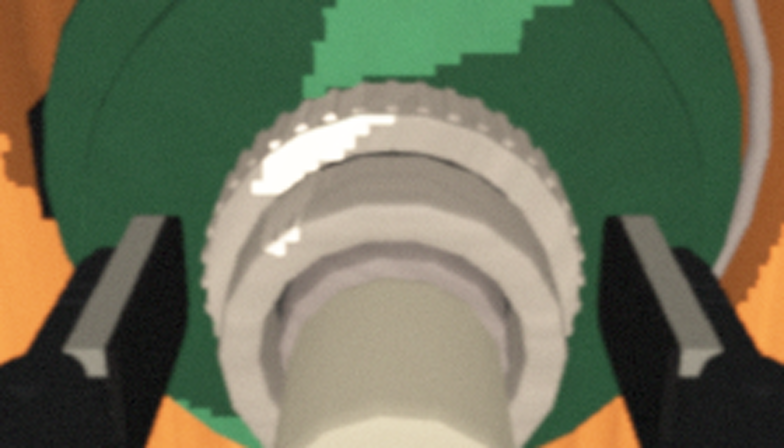

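View pics/s11c.png

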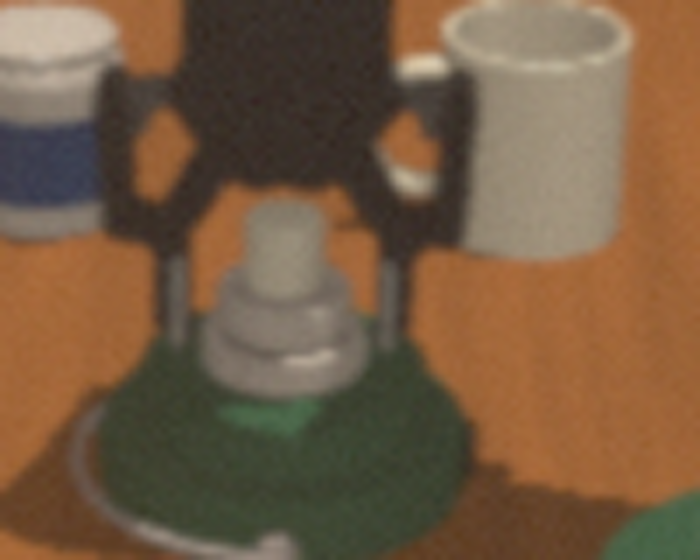

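```bash
python3 - <<'E'
from h import *
np.set_printoptions(precision=4,suppress=True)
d=cams.grab_frame("side")
def ony(u,v,y):
    o,r=ray(d,u,v);return o+r*(y-o[1])/r[1]
for u,v in((176,347),(389,349)):print(ony(300+u/7-.4,130+v/7-.4,-.0935))
# seated lamp top center and lamp/collar refs in the same view
print("lamptop",ony(300+285/7-.4,130+213/7-.4,-.1046),"collar top near",ony(300+285/7-.4,130+300/7-.4,-.0796-0))
print(readout.state()["tool_pos"])
E
```

```text
[ 0.5621 -0.0935  0.063 ]
[ 0.4836 -0.0935  0.0637]
lamptop [ 0.5227 -0.1046  0.113 ] collar top near [ 0.522  -0.0796  0.0901]
[ 0.5242 -0.1048  0.0645]
```

Call:
play_rows(slide=[[0,0.4,0],[0,0.3,0],[0,0,0],[0,0,0]], yaw=[0,0,0,0], grip=[-0.6,-0.6,-0.6,-0.6])

```text
time: 14.8
tool_pos: [0.5237, -0.1046, 0.0568]
tool_rot: [0.499, -0.499, 0.501, -0.501]
contact_force: [-0.2, 0.2, -0.0]
gripper_width: 0.803
```

```bash
python3 - <<'E'
from h import *
np.set_printoptions(precision=4,suppress=True)
s=readout.state();print(s["tool_pos"],s["gripper_width"],s["contact_force"],s["ft_torque"])
d=cams.grab_frame("side");i=d["image"][:,:,::-1][130:210,300:400];cv2.imwrite("pics/s12c.png",cv2.resize(i,None,fx=7,fy=7,interpolation=cv2.INTER_CUBIC))
E
```

```text
[ 0.5237 -0.1046  0.0568] 0.8025887067524365 [-0.1564  0.155  -0.0097] [ 0.015   0.0303 -0.0123]
```

View pics/s12c.png

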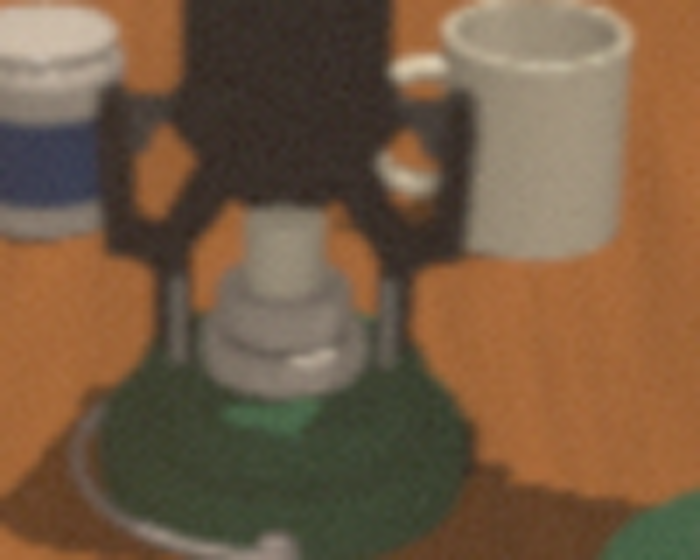

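Call:
play_rows(slide=[[0,0,0],[0,0,0],[0,0,0],[0,0,0]], yaw=[0,0,0,0], grip=[-0.45,0,1,1])

```text
time: 15.25
tool_pos: [0.5235, -0.1047, 0.0578]
tool_rot: [0.498, -0.499, 0.502, -0.501]
contact_force: [-3.3, -0.6, 5.4]
gripper_width: 0.678
```

```bash
cat > st.py <<'E'
from h import *
import math
np.set_printoptions(precision=3,suppress=True)
s=readout.state();R=Ro.from_quat(np.roll(s["tool_rot"],-1)).as_matrix()
print(s["time"],s["tool_pos"]*1000,"w",round(s["gripper_width"],3),"F",s["contact_force"],"T",s["ft_torque"],"az deg",math.degrees(math.atan2(R[1,2],R[0,2])),"j6",s["joint_pos"][5],"e",s["joint_efforts"][[0,4,5]])
E
python3 st.py
python3 - <<'E'
from h import *
d=cams.grab_frame("side");i=d["image"][:,:,::-1][130:210,300:400];cv2.imwrite("pics/s13c.png",cv2.resize(i,None,fx=7,fy=7,interpolation=cv2.INTER_CUBIC))
E
```

```text
15.25 [ 523.487 -104.655   57.752] w 0.678 F [-3.308 -0.577  5.406] T [0.05  0.623 0.026] az deg -0.3053368022860347 j6 -0.3310377481059069 e [ 0.078 -1.015 -0.004]
```

View pics/s13c.png

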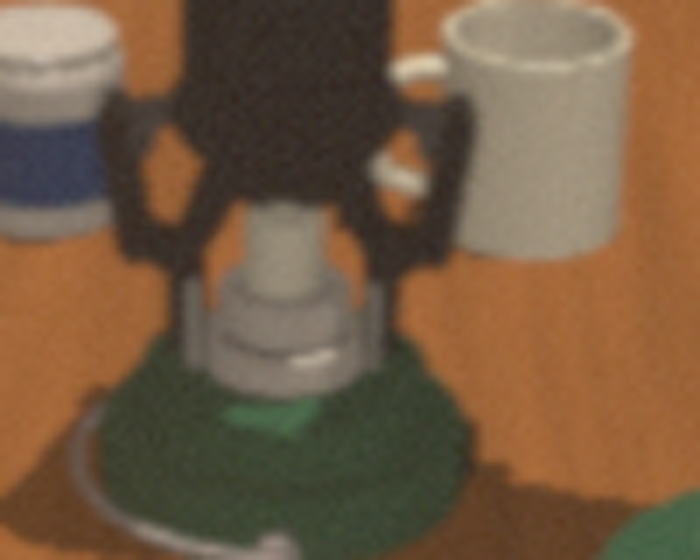

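Call:
play_rows(slide=[[0,0,0],[0,0,0],[0,0,0]], yaw=[1,1,1], grip=[1,1,1])

```text
time: 15.6
tool_pos: [0.5235, -0.1047, 0.0577]
tool_rot: [0.485, -0.486, 0.515, -0.514]
contact_force: [-3.5, 0.6, 4.6]
gripper_width: 0.682
```

```bash
python3 st.py
```

```text
15.6 [ 523.503 -104.672   57.744] w 0.682 F [-3.474  0.619  4.632] T [0.082 0.692 0.117] az deg -3.3375109453531873 j6 -0.27812370495740507 e [-0.003 -0.986 -0.082]
```

Call:
play_rows(slide=[[0,0,0],[0,0,0],[0,0,0],[0,0,0]], yaw=[1,1,1,0], grip=[1,1,1,1])

```text
time: 16.0
tool_pos: [0.5235, -0.1047, 0.0578]
tool_rot: [0.471, -0.472, 0.527, -0.527]
contact_force: [-4.1, -0.5, 5.8]
gripper_width: 0.676
```

```bash
python3 st.py
```

```text
16.0 [ 523.541 -104.695   57.765] w 0.676 F [-4.075 -0.522  5.762] T [ 0.061  0.614 -0.059] az deg -6.32041662126122 j6 -0.22609194611780364 e [ 0.075 -0.972  0.061]
```

Call:
play_rows(slide=[[0,0,0],[0,0,0],[0,0,0],[0,0,0],[0,0,0],[0,0,0],[0,0,0],[0,0,0],[0,0,0]], yaw=[1.5,1.5,1.5,1.5,1.5,1.5,1.5,1.5,1.5], grip=[1,1,1,1,1,1,1,1,1])

```text
time: 16.9
tool_pos: [0.5237, -0.1047, 0.0578]
tool_rot: [0.406, -0.407, 0.579, -0.579]
contact_force: [-3.2, 0.6, 4.0]
gripper_width: 0.68
```

```bash
python3 st.py
```

```text
16.9 [ 523.651 -104.671   57.788] w 0.68 F [-3.184  0.56   4.041] T [0.105 0.612 0.14 ] az deg -19.855927156619973 j6 0.010230181676746707 e [-0.06  -0.953 -0.092]
```

Call:
play_rows(slide=[[0,0,0],[0,0,0],[0,0,0],[0,0,0],[0,0,0],[0,0,0],[0,0,0],[0,0,0],[0,0,0]], yaw=[1.5,1.5,1.5,1.5,1.5,1.5,1.5,1.5,1], grip=[1,1,1,1,1,1,1,1,1])

```text
time: 17.8
tool_pos: [0.5237, -0.1047, 0.0578]
tool_rot: [0.338, -0.338, 0.621, -0.621]
contact_force: [-3.1, 0.4, 4.3]
gripper_width: 0.674
```

```bash
python3 st.py
```

```text
17.8 [ 523.725 -104.706   57.766] w 0.674 F [-3.144  0.356  4.284] T [0.118 0.578 0.158] az deg -32.84597035771465 j6 0.2369387893128188 e [-0.014 -0.892  0.01 ]
```

Call:
play_rows(slide=[[0,0,0],[0,0,0]], yaw=[0.5,0.5], grip=[1,1])

```text
time: 18.0
tool_pos: [0.5237, -0.1047, 0.0578]
tool_rot: [0.333, -0.333, 0.624, -0.624]
contact_force: [-3.5, -0.2, 3.6]
gripper_width: 0.675
```

```bash
python3 st.py
```

```text
18.0 [ 523.709 -104.717   57.753] w 0.675 F [-3.511 -0.239  3.601] T [0.088 0.549 0.126] az deg -33.81802676900973 j6 0.2538957705350339 e [-0.01  -0.888  0.05 ]
```

Call:
play_rows(slide=[[0,0,0],[0,0,0]], yaw=[0.5,0.5], grip=[1,1])

```text
time: 18.2
tool_pos: [0.5237, -0.1047, 0.0578]
tool_rot: [0.327, -0.328, 0.627, -0.627]
contact_force: [-2.8, 1.1, 5.5]
gripper_width: 0.678
```

```bash
python3 st.py
```

```text
18.2 [ 523.731 -104.749   57.762] w 0.678 F [-2.814  1.088  5.46 ] T [0.177 0.525 0.14 ] az deg -34.82124452655166 j6 0.2713245063743863 e [-0.004 -0.881  0.049]
```

Call:
play_rows(slide=[[0,0,0],[0,0,0]], yaw=[0.6,0.6], grip=[1,1])

```text
time: 18.4
tool_pos: [0.5238, -0.1047, 0.0578]
tool_rot: [0.321, -0.321, 0.63, -0.63]
contact_force: [-3.5, 0.3, 5.6]
gripper_width: 0.675
```

```bash
python3 st.py
```

```text
18.4 [ 523.751 -104.711   57.786] w 0.675 F [-3.517  0.254  5.582] T [0.115 0.541 0.088] az deg -36.02303836928355 j6 0.29238329065867713 e [ 0.005 -0.887  0.034]
```

Call:
play_rows(slide=[[0,0,0],[0,0,0]], yaw=[0.6,0.6], grip=[1,1])

```text
time: 18.6
tool_pos: [0.5238, -0.1047, 0.0578]
tool_rot: [0.314, -0.314, 0.633, -0.633]
contact_force: [-3.5, 0.6, 6.1]
gripper_width: 0.679
```

```bash
python3 st.py
```

```text
18.6 [ 523.75  -104.737   57.773] w 0.679 F [-3.465  0.569  6.139] T [0.085 0.528 0.118] az deg -37.22492744726015 j6 0.3133108927605106 e [ 0.012 -0.886  0.035]
```

Call:
play_rows(slide=[[0,0,0],[0,0,0]], yaw=[0.6,0.6], grip=[1,1])

```text
time: 18.8
tool_pos: [0.5238, -0.1047, 0.0578]
tool_rot: [0.307, -0.308, 0.637, -0.637]
contact_force: [-3.3, 0.2, 4.7]
gripper_width: 0.68
```

```bash
python3 st.py
```

```text
18.8 [ 523.758 -104.707   57.776] w 0.68 F [-3.269  0.24   4.714] T [0.05  0.57  0.155] az deg -38.42167877863049 j6 0.3342599473325276 e [ 0.018 -0.878  0.035]
```

Call:
play_rows(slide=[[0,0,0],[0,0,0]], yaw=[0.6,0.6], grip=[1,1])

```text
time: 19.0
tool_pos: [0.5237, -0.1047, 0.0577]
tool_rot: [0.301, -0.301, 0.64, -0.64]
contact_force: [-2.5, 0.0, 4.8]
gripper_width: 0.673
```

```bash
python3 st.py
```

```text
19.0 [ 523.743 -104.717   57.748] w 0.673 F [-2.45   0.039  4.765] T [0.079 0.603 0.111] az deg -39.62551519247525 j6 0.35523680244139544 e [ 0.025 -0.871  0.035]
```

Call:
play_rows(slide=[[0,0,0],[0,0,0]], yaw=[0.6,0.6], grip=[1,1])

```text
time: 19.2
tool_pos: [0.5238, -0.1047, 0.0578]
tool_rot: [0.294, -0.294, 0.643, -0.643]
contact_force: [-3.4, 1.0, 4.7]
gripper_width: 0.675
```

```bash
python3 st.py
```

```text
19.2 [ 523.76  -104.745   57.761] w 0.675 F [-3.422  0.996  4.656] T [0.112 0.511 0.15 ] az deg -40.82508008275507 j6 0.3761460940869166 e [ 0.032 -0.863  0.035]
```

Call:
play_rows(slide=[[0,0,0],[0,0,0]], yaw=[0.6,0.6], grip=[1,1])

```text
time: 19.4
tool_pos: [0.5238, -0.1047, 0.0578]
tool_rot: [0.287, -0.288, 0.646, -0.646]
contact_force: [-3.6, -0.6, 5.5]
gripper_width: 0.677
```

```bash
python3 st.py
```

```text
19.4 [ 523.763 -104.736   57.753] w 0.677 F [-3.581 -0.615  5.518] T [0.095 0.557 0.106] az deg -42.02547220575153 j6 0.39713179856809566 e [ 0.038 -0.856  0.035]
```

Call:
play_rows(slide=[[0,0,0],[0,0,0]], yaw=[0.6,0.6], grip=[1,1])

```text
time: 19.6
tool_pos: [0.5238, -0.1048, 0.0578]
tool_rot: [-0.28, 0.281, -0.649, 0.649]
contact_force: [-2.7, 1.0, 4.2]
gripper_width: 0.676
```

```bash
python3 st.py
```

```text
19.6 [ 523.773 -104.754   57.774] w 0.676 F [-2.667  0.999  4.161] T [0.154 0.502 0.135] az deg -43.22594532169298 j6 0.4180578550574487 e [ 0.053 -0.868  0.034]
```

Call:
play_rows(slide=[[0,0,0],[0,0,0]], yaw=[0.6,0.6], grip=[1,1])

```text
time: 19.8
tool_pos: [0.5238, -0.1048, 0.0577]
tool_rot: [-0.274, 0.274, -0.652, 0.652]
contact_force: [-3.2, -0.7, 5.4]
gripper_width: 0.676
```

```bash
python3 st.py
```

```text
19.8 [ 523.764 -104.762   57.744] w 0.676 F [-3.2   -0.715  5.441] T [0.113 0.548 0.147] az deg -44.428178198172624 j6 0.43901427792711406 e [ 0.061 -0.86   0.035]
```

Call:
play_rows(slide=[[0,0,0],[0,0,0]], yaw=[0.6,0.6], grip=[1,1])

```text
time: 20.0
tool_pos: [0.5238, -0.1048, 0.0578]
tool_rot: [-0.267, 0.267, -0.655, 0.655]
contact_force: [-2.8, 0.8, 5.5]
gripper_width: 0.675
```

```bash
python3 st.py
```

```text
20.0 [ 523.788 -104.76    57.766] w 0.675 F [-2.797  0.762  5.537] T [0.11  0.639 0.126] az deg -45.62754839848069 j6 0.4599700735282655 e [ 0.067 -0.853  0.035]
```

Call:
play_rows(slide=[[0,0,0],[0,0,0]], yaw=[0.6,0.6], grip=[1,1])

```text
time: 20.2
tool_pos: [0.5238, -0.1048, 0.0578]
tool_rot: [-0.26, 0.26, -0.657, 0.658]
contact_force: [-2.2, 1.6, 6.1]
gripper_width: 0.676
```

```bash
python3 st.py
```

```text
20.2 [ 523.793 -104.793   57.766] w 0.676 F [-2.164  1.574  6.12 ] T [0.078 0.522 0.173] az deg -46.828810857195606 j6 0.4808835026112825 e [ 0.075 -0.845  0.035]
```

Call:
play_rows(slide=[[0,0,0],[0,0,0]], yaw=[0.6,0.6], grip=[1,1])

```text
time: 20.4
tool_pos: [0.5238, -0.1048, 0.0578]
tool_rot: [-0.253, 0.253, -0.66, 0.66]
contact_force: [-3.0, 0.9, 4.6]
gripper_width: 0.677
```

```bash
python3 st.py
```

```text
20.4 [ 523.809 -104.757   57.778] w 0.677 F [-2.988  0.861  4.594] T [0.097 0.463 0.104] az deg -48.02560309848877 j6 0.5018229124117812 e [ 0.086 -0.838  0.035]
```

Call:
play_rows(slide=[[0,0,0],[0,0,0]], yaw=[0.6,0.6], grip=[1,1])

```text
time: 20.6
tool_pos: [0.5238, -0.1048, 0.0578]
tool_rot: [-0.246, 0.246, -0.663, 0.663]
contact_force: [-3.1, 0.5, 5.3]
gripper_width: 0.676
```

```bash
python3 st.py
```

```text
20.6 [ 523.801 -104.78    57.757] w 0.676 F [-3.068  0.523  5.319] T [0.087 0.494 0.071] az deg -49.22811170736111 j6 0.522791998111614 e [ 0.095 -0.831  0.035]
```

Call:
play_rows(slide=[[0,0,0],[0,0,0]], yaw=[0.6,0.6], grip=[1,1])

```text
time: 20.8
tool_pos: [0.5238, -0.1048, 0.0578]
tool_rot: [-0.239, 0.24, -0.665, 0.665]
contact_force: [-4.0, -0.3, 5.6]
gripper_width: 0.674
```

```bash
python3 st.py
```

```text
20.8 [ 523.798 -104.788   57.758] w 0.674 F [-3.965 -0.266  5.644] T [0.068 0.558 0.11 ] az deg -50.43064731559872 j6 0.5437526354383596 e [ 0.11  -0.842  0.035]
```

Call:
play_rows(slide=[[0,0,0],[0,0,0]], yaw=[0.6,0.6], grip=[1,1])

```text
time: 21.0
tool_pos: [0.5238, -0.1048, 0.0578]
tool_rot: [-0.232, 0.233, -0.668, 0.668]
contact_force: [-3.3, 0.8, 5.5]
gripper_width: 0.68
```

```bash
python3 st.py
```

```text
21.0 [ 523.803 -104.819   57.761] w 0.68 F [-3.312  0.836  5.484] T [0.109 0.573 0.116] az deg -51.6316091175444 j6 0.5646982628723788 e [ 0.119 -0.835  0.035]
```

Call:
play_rows(slide=[[0,0,0],[0,0,0]], yaw=[0.6,0.6], grip=[1,1])

```text
time: 21.2
tool_pos: [0.5238, -0.1048, 0.0578]
tool_rot: [-0.225, 0.226, -0.67, 0.67]
contact_force: [-3.6, 0.1, 5.2]
gripper_width: 0.674
```

```bash
python3 st.py
```

```text
21.2 [ 523.813 -104.815   57.776] w 0.674 F [-3.625  0.131  5.161] T [0.088 0.526 0.129] az deg -52.829842543328446 j6 0.5856278087594418 e [ 0.127 -0.828  0.035]
```

Call:
play_rows(slide=[[0,0,0],[0,0,0]], yaw=[0.6,0.6], grip=[1,1])

```text
time: 21.4
tool_pos: [0.5238, -0.1048, 0.0578]
tool_rot: [-0.218, 0.218, -0.672, 0.673]
contact_force: [-2.8, 0.1, 5.4]
gripper_width: 0.679
```

```bash
python3 st.py
```

```text
21.4 [ 523.825 -104.803   57.766] w 0.679 F [-2.796  0.063  5.367] T [0.092 0.522 0.082] az deg -54.029260697995504 j6 0.6065626528379123 e [ 0.14  -0.821  0.035]
```

Call:
play_rows(slide=[[0,0,0],[0,0,0]], yaw=[0.6,0.6], grip=[1,1])

```text
time: 21.6
tool_pos: [0.5238, -0.1048, 0.0578]
tool_rot: [-0.211, 0.211, -0.675, 0.675]
contact_force: [-4.1, 0.8, 4.8]
gripper_width: 0.676
```

```bash
python3 st.py
```

```text
21.6 [ 523.842 -104.804   57.766] w 0.676 F [-4.112  0.767  4.813] T [0.044 0.53  0.09 ] az deg -55.23056312004373 j6 0.6275373861071579 e [ 0.149 -0.814  0.035]
```

Call:
play_rows(slide=[[0,0,0],[0,0,0]], yaw=[0.6,0.6], grip=[1,1])

```text
time: 21.8
tool_pos: [0.5238, -0.1048, 0.0577]
tool_rot: [-0.204, 0.204, -0.677, 0.677]
contact_force: [-3.7, 0.0, 4.1]
gripper_width: 0.679
```

```bash
python3 st.py
```

```text
21.8 [ 523.808 -104.818   57.742] w 0.679 F [-3.696  0.048  4.056] T [0.074 0.546 0.111] az deg -56.42894078990797 j6 0.6484670519841294 e [ 0.158 -0.807  0.035]
```

Call:
play_rows(slide=[[0,0,0],[0,0,0]], yaw=[0.6,0.6], grip=[1,1])

```text
time: 22.0
tool_pos: [0.5238, -0.1048, 0.0578]
tool_rot: [-0.197, 0.197, -0.679, 0.679]
contact_force: [-2.8, -0.8, 4.6]
gripper_width: 0.68
```

```bash
python3 st.py
```

```text
22.0 [ 523.849 -104.82    57.767] w 0.68 F [-2.827 -0.819  4.649] T [0.122 0.525 0.131] az deg -57.62995719142435 j6 0.6694322045847236 e [ 0.178 -0.816  0.034]
```

Call:
play_rows(slide=[[0,0,0],[0,0,0]], yaw=[0.6,0.6], grip=[1,1])

```text
time: 22.2
tool_pos: [0.5238, -0.1048, 0.0578]
tool_rot: [-0.19, 0.19, -0.681, 0.681]
contact_force: [-3.2, -0.0, 5.7]
gripper_width: 0.677
```

```bash
python3 st.py
```

```text
22.2 [ 523.836 -104.826   57.752] w 0.677 F [-3.235 -0.003  5.68 ] T [0.048 0.551 0.12 ] az deg -58.83037864631056 j6 0.6903790640720642 e [ 0.186 -0.81   0.035]
```

Call:
play_rows(slide=[[0,0,0],[0,0,0]], yaw=[0.6,0.6], grip=[1,1])

```text
time: 22.4
tool_pos: [0.5238, -0.1048, 0.0578]
tool_rot: [-0.183, 0.183, -0.683, 0.683]
contact_force: [-2.1, -0.1, 5.5]
gripper_width: 0.676
```

```bash
python3 st.py
```

```text
22.4 [ 523.841 -104.835   57.761] w 0.676 F [-2.147 -0.079  5.534] T [0.097 0.462 0.129] az deg -60.031461775557354 j6 0.7113217822636664 e [ 0.197 -0.804  0.035]
```

Call:
play_rows(slide=[[0,0,0],[0,0,0]], yaw=[0.6,0.6], grip=[1,1])

```text
time: 22.6
tool_pos: [0.5238, -0.1048, 0.0578]
tool_rot: [-0.176, 0.176, -0.685, 0.685]
contact_force: [-2.6, -0.3, 5.4]
gripper_width: 0.676
```

```bash
python3 st.py
```

```text
22.6 [ 523.847 -104.838   57.756] w 0.676 F [-2.603 -0.265  5.392] T [0.05  0.508 0.097] az deg -61.230599158194224 j6 0.7322377333222455 e [ 0.21  -0.797  0.035]
```

Call:
play_rows(slide=[[0,0,0],[0,0,0]], yaw=[0.6,0.6], grip=[1,1])

```text
time: 22.8
tool_pos: [0.5239, -0.1048, 0.0578]
tool_rot: [-0.168, 0.169, -0.687, 0.687]
contact_force: [-2.8, 0.6, 5.3]
gripper_width: 0.677
```

```bash
python3 st.py
```

```text
22.8 [ 523.866 -104.84    57.76 ] w 0.677 F [-2.802  0.611  5.333] T [0.051 0.488 0.121] az deg -62.42968288823399 j6 0.7531897525347484 e [ 0.221 -0.791  0.035]
```

Call:
play_rows(slide=[[0,0,0],[0,0,0]], yaw=[0.6,0.6], grip=[1,1])

```text
time: 23.0
tool_pos: [0.5239, -0.1049, 0.0577]
tool_rot: [-0.161, 0.161, -0.688, 0.689]
contact_force: [-3.1, -0.3, 4.6]
gripper_width: 0.675
```

```bash
python3 st.py
```

```text
23.0 [ 523.86  -104.858   57.749] w 0.675 F [-3.095 -0.316  4.619] T [0.018 0.497 0.131] az deg -63.63201059636743 j6 0.7741564785533289 e [ 0.232 -0.785  0.035]
```

Call:
play_rows(slide=[[0,0,0],[0,0,0]], yaw=[0.6,0.6], grip=[1,1])

```text
time: 23.2
tool_pos: [0.5239, -0.1049, 0.0578]
tool_rot: [-0.154, 0.154, -0.69, 0.69]
contact_force: [-2.4, -1.3, 3.9]
gripper_width: 0.677
```

```bash
python3 st.py
```

```text
23.2 [ 523.866 -104.87    57.754] w 0.677 F [-2.366 -1.307  3.883] T [0.072 0.506 0.133] az deg -64.83463496479337 j6 0.7951206326166491 e [ 0.243 -0.779  0.035]
```

Call:
play_rows(slide=[[0,0,0],[0,0,0]], yaw=[0.6,0.6], grip=[1,1])

```text
time: 23.4
tool_pos: [0.5239, -0.1049, 0.0578]
tool_rot: [-0.147, 0.147, -0.692, 0.692]
contact_force: [-4.1, -0.3, 4.4]
gripper_width: 0.677
```

```bash
python3 st.py
```

```text
23.4 [ 523.883 -104.868   57.772] w 0.677 F [-4.106 -0.28   4.428] T [0.035 0.544 0.144] az deg -66.03166667902086 j6 0.8160615045441056 e [ 0.265 -0.788  0.035]
```

Call:
play_rows(slide=[[0,0,0],[0,0,0]], yaw=[0.6,0.6], grip=[1,1])

```text
time: 23.6
tool_pos: [0.5239, -0.1048, 0.0578]
tool_rot: [-0.139, 0.14, -0.693, 0.693]
contact_force: [-2.3, -0.3, 4.7]
gripper_width: 0.68
```

```bash
python3 st.py
```

```text
23.6 [ 523.873 -104.85    57.769] w 0.68 F [-2.334 -0.258  4.696] T [0.072 0.516 0.187] az deg -67.2285281973073 j6 0.8370063949893014 e [ 0.277 -0.782  0.035]
```

Call:
play_rows(slide=[[0,0,0],[0,0,0]], yaw=[0.5,0.5], grip=[1,1])

```text
time: 23.8
tool_pos: [0.5239, -0.1049, 0.0578]
tool_rot: [-0.133, 0.134, -0.694, 0.695]
contact_force: [-3.4, -0.4, 5.1]
gripper_width: 0.677
```

```bash
python3 st.py
```

```text
23.8 [ 523.865 -104.902   57.757] w 0.677 F [-3.375 -0.424  5.08 ] T [0.039 0.479 0.116] az deg -68.23113278877418 j6 0.8544101423987991 e [ 0.286 -0.778  0.05 ]
```

Call:
play_rows(slide=[[0,0,0],[0,0,0]], yaw=[0.6,0.6], grip=[1,1])

```text
time: 24.0
tool_pos: [0.5239, -0.1049, 0.0578]
tool_rot: [-0.126, 0.126, -0.696, 0.696]
contact_force: [-2.4, -0.2, 5.0]
gripper_width: 0.682
```

```bash
python3 st.py
```

```text
24.0 [ 523.908 -104.902   57.792] w 0.682 F [-2.41  -0.216  4.985] T [0.004 0.441 0.11 ] az deg -69.43484443800153 j6 0.875411552891662 e [ 0.302 -0.772  0.035]
```

Call:
play_rows(slide=[[0,0,0],[0,0,0]], yaw=[0.6,0.6], grip=[1,1])

```text
time: 24.2
tool_pos: [0.5239, -0.1049, 0.0578]
tool_rot: [-0.119, 0.119, -0.697, 0.697]
contact_force: [-2.8, -0.1, 5.2]
gripper_width: 0.681
```

```bash
python3 st.py
```

```text
24.2 [ 523.884 -104.889   57.758] w 0.681 F [-2.803 -0.064  5.236] T [0.017 0.5   0.157] az deg -70.63031672959005 j6 0.8963315496512115 e [ 0.313 -0.766  0.036]
```

Call:
play_rows(slide=[[0,0,0],[0,0,0]], yaw=[0.6,0.6], grip=[1,1])

```text
time: 24.4
tool_pos: [0.5239, -0.1049, 0.0578]
tool_rot: [-0.112, 0.112, -0.698, 0.698]
contact_force: [-3.9, -0.4, 4.3]
gripper_width: 0.679
```

```bash
python3 st.py
```

```text
24.4 [ 523.884 -104.907   57.764] w 0.679 F [-3.879 -0.382  4.324] T [0.005 0.449 0.328] az deg -71.809437788956 j6 0.9169387339129028 e [ 0.096 -0.758  0.221]
```

Call:
play_rows(slide=[[0,0,0],[0,0,0]], yaw=[0.3,0], grip=[1,1])

```text
time: 24.6
tool_pos: [0.5239, -0.1049, 0.0578]
tool_rot: [-0.11, 0.11, -0.698, 0.699]
contact_force: [-2.2, -0.4, 4.8]
gripper_width: 0.678
```

```bash
python3 st.py
```

```text
24.6 [ 523.902 -104.889   57.77 ] w 0.678 F [-2.166 -0.411  4.759] T [0.041 0.467 0.336] az deg -72.06423087199227 j6 0.9215625172364481 e [ 0.065 -0.755  0.372]
```

Call:
play_rows(slide=[[0,0,0],[0,0,0]], yaw=[0.3,0], grip=[1,1])

```text
time: 24.8
tool_pos: [0.5239, -0.1049, 0.0578]
tool_rot: [-0.108, 0.109, -0.698, 0.699]
contact_force: [-3.2, 0.6, 4.6]
gripper_width: 0.677
```

```bash
python3 st.py
```

```text
24.8 [ 523.9   -104.909   57.779] w 0.677 F [-3.239  0.644  4.606] T [0.055 0.519 0.437] az deg -72.35289519872414 j6 0.926618116940318 e [ 0.001 -0.766  0.444]
```

Call:
play_rows(slide=[[0,0,0],[0,0,0],[0,0,0]], yaw=[0.3,0.2,0], grip=[1,1,1])

```text
time: 25.1
tool_pos: [0.5239, -0.1049, 0.0578]
tool_rot: [-0.105, 0.106, -0.699, 0.699]
contact_force: [-2.3, -0.8, 4.9]
gripper_width: 0.68
```

```bash
python3 st.py
```

```text
25.1 [ 523.888 -104.923   57.76 ] w 0.68 F [-2.317 -0.777  4.851] T [0.031 0.522 0.562] az deg -72.8279196630735 j6 0.9349873541851937 e [-0.125 -0.761  0.559]
```

Call:
play_rows(slide=[[0,0,0],[0,0,0],[0,0,0]], yaw=[0.3,0.2,0], grip=[1,1,1])

```text
time: 25.4
tool_pos: [0.5239, -0.1049, 0.0578]
tool_rot: [-0.103, 0.103, -0.699, 0.7]
contact_force: [-3.1, 0.3, 6.1]
gripper_width: 0.68
```

```bash
python3 st.py
```

```text
25.4 [ 523.873 -104.918   57.758] w 0.68 F [-3.063  0.271  6.061] T [0.031 0.471 0.65 ] az deg -73.30272118059544 j6 0.9434009031687691 e [-0.245 -0.755  0.676]
```

Call:
play_rows(slide=[[0,0,0],[0,0,0],[0,0,0],[0,0,0],[0,0,0],[0,0,0],[0,0,0]], yaw=[0.2,0,0,0,0,0,0], grip=[1,1,1,1,1,1,1])

```text
time: 26.1
tool_pos: [0.5239, -0.1049, 0.0578]
tool_rot: [-0.101, 0.102, -0.699, 0.7]
contact_force: [-3.2, -1.1, 5.6]
gripper_width: 0.673
```

```bash
python3 st.py
```

```text
26.1 [ 523.918 -104.912   57.772] w 0.673 F [-3.177 -1.12   5.579] T [0.06  0.5   0.751] az deg -73.49271200273796 j6 0.9467664547190817 e [-0.287 -0.753  0.709]
```

Call:
play_rows(slide=[[0,0,0],[0,0,0],[0,0,0],[0,0,0],[0,0,0],[0,0,0],[0,0,0]], yaw=[-0.4,-0.4,0,0,0,0,0], grip=[1,1,1,-0.6,-0.7,-0.7,-0.7])

```text
time: 26.8
tool_pos: [0.5238, -0.1046, 0.0569]
tool_rot: [0.106, -0.106, 0.699, -0.699]
contact_force: [-0.3, 0.3, 1.5]
gripper_width: 0.85
```

```bash
python3 st.py; python3 - <<'E'
from h import *
d=cams.grab_frame("wrist");cv2.imwrite("pics/w14.png",d["image"][:,:,::-1])
E
```

```text
26.8 [ 523.798 -104.6     56.909] w 0.85 F [-0.278  0.315  1.485] T [-0.011 -0.008 -0.01 ] az deg -72.82293033163941 j6 0.9344391847606958 e [ 0.002 -0.002  0.001]
```

View pics/w14.png

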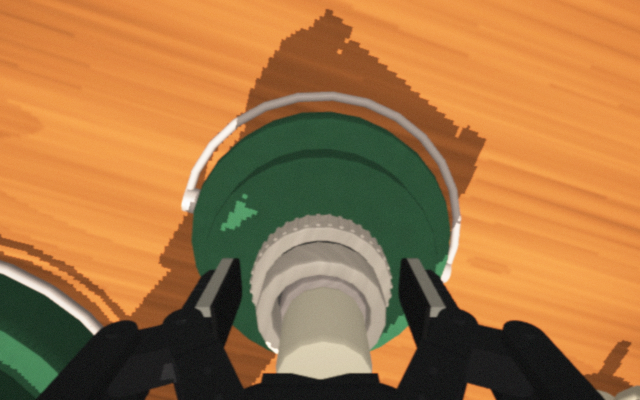

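Call:
play_rows(slide=[[0,-0.5,0],[0,-1.5,0],[0,-2,0],[0,-3,0],[0,-4,0],[0,-4,0],[0,-2,0],[0,0,0],[0,0,0],[0,0,0]], yaw=[0,0,0,0,0,0,0,0,0,0], grip=[-0.7,-0.7,-0.7,-0.7,-0.7,-0.7,-0.7,-0.7,-0.7,-0.7])

```text
time: 27.85
tool_pos: [0.5229, -0.1043, 0.2254]
tool_rot: [0.105, -0.106, 0.7, -0.699]
contact_force: [0.3, 0.6, 0.3]
gripper_width: 0.85
```

```bash
python3 st.py; python3 - <<'E'
from h import *
a=cams.grab_frame("wrist")["image"][:,:,::-1];b=cams.grab_frame("side")["image"][:,:,::-1]
cv2.imwrite("pics/end.png",np.vstack([cv2.resize(a[:,120:520],(480,300*400//400),interpolation=3)[:300],cv2.resize(b[130:220,280:424],(480,300),interpolation=3)]))
E
```

```text
27.85 [ 522.881 -104.336  225.448] w 0.85 F [0.339 0.633 0.274] T [-0.024  0.007 -0.002] az deg -72.81720781044115 j6 0.9343297720786341 e [ 0.013 -0.007  0.   ]
```

View pics/end.png

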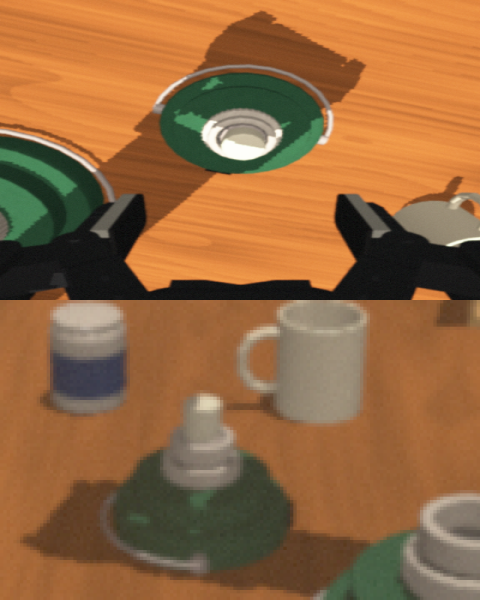

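```bash
python3 -c "
from plant import workorder;print(workorder.job_done())"
```

```text
the job is handed in; nothing more can be done
None
```

I seated the small lamp in the small lantern's socket, tightened the lock ring against its stop, let go, and handed the job in at about 28 s of the 64 s allowed. `job_done()` gives no verdict, so I do not know how it was judged.

- **Lamp:** I lowered it until it touched the socket floor at about 7 N. The grip height put its foot at 68 mm, which matches the floor. After release it stood upright in both views.
- **Lock ring:** I turned it clockwise 73° (1.28 rad) in one grip. The stop showed as a jump from about 0.12 N m of drag to 0.33 N m. I tightened it to 0.65–0.75 N m by the wrist reading (0.71 N m by the last joint's torque) and held that for about 0.6 s. I then eased back 0.8°, opened the jaws and moved up clear.
- **Last checks:** With the tool raised, force and torque were within noise of zero. The lamp was still standing in the socket, and the mug and tin beside the lantern looked untouched.

**Disagreements and gaps**
- The wrist camera put lamp and lantern about 2 mm further toward −y than the two fixed cameras did. I took that as camera bias and left the tool where it was. Side forces stayed at 4 N or less through the turn.
- I never saw the ring's angle itself. That it is against the stop rests on the torque rise and on the turn falling in the expected 0.6–1.5 rad.
- About 5 N of upward force showed while the ring was gripped. The lamp grip gave a similar reading, so I put it down to the pads swinging forward as they close. In the pictures the fingertips looked 3–5 mm clear of the shoulder.

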